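# Load the parts carrier and hold it up level

### The arm

A 6-joint arm with a two-finger parallel gripper is mounted at the origin on the work surface. World frame = base frame: x ahead of the robot, y to its left, z up, the work surface at z = 0. Lengths are in m, angles in rad, forces in N, time in s.
With the tool pointing down it reaches from about 0.35 to 0.925 m from the base axis. Payload 6.4 kg.
Tool frame: the origin (TCP) lies between the finger pads; the fingertips stand 19 mm ahead of it and the grasp point (between the pads) is the TCP (manip.finger_overhang is the distance from the TCP to the fingertips, in m); z points along the fingers, y is the line along which they close (so a half turn about z gives the same grasp; the last joint's range is limited). The gripper opens to 94 mm and grips with 3 to 60 N. Pads are 16 mm wide; open, the fingers measure 119 mm over their backs; the gripper's body (75 mm by 177 mm) begins 78 mm behind the grasp point.
Start: joints at [0.945, 0.245, 1.558, -0, 1.339, -0.174], TCP at [0.284, 0.585, 0.224] pointing down, gripper open.
Joint ranges: [-3.13, 3.13], [-1.02, 2.26], [0.13, 2.54], [-0.95, 4.09], [0.21, 2.88], [-2.74, 2.74]. Speed limits (rad/s): [2.57, 2.57, 3.14, 3.14, 3.14, 3.14].

### API

Orientations are given as a unit quaternion [w, x, y, z].
In Python, from plant import manip, optics gives the robot as it stands. The module is installed in compiled form; this text tells all that it offers.
- The arm moves only by the tool jog_arm, never from a script. Its argument "motion" is a list of rows, each an object of numbers: "tx", "ty", "tz": the shift along the tool's x, y, z as a fraction of full scale; "spin": the turn about the tool's z as a fraction of full scale. A call has 1 to 20 rows; each row is the pose to reach, as a shift and turn from the pose commanded when the call began, along the tool's axes at that moment; what a row does not reach only later rows make up. Full scale, the value 1, is 300 mm for a shift and 0.5 rad for a turn. A row lasts 1/12 s, in which the tool goes at most 41.7 mm and 7.16 degrees, less where a joint would pass 70% of its speed; a pose out of reach is approached as far as the arm can. A call with a number of a shift or a turn outside -1 to 1 is refused whole. A call with a gripper value outside its range is refused whole. "claw" is the opening, from 0 (shut) to 1 (fully open), set as the call begins (left out, the last holds). The fingers move at their own pace and stop on an object; the grip force is fixed at half the most. Time passes only in rows, so rows that repeat a pose let the fingers close. It gives the time, the measured TCP pose, the force, the opening and the grip force at its end, in the units of the state.
- manip.get_obs(): the state, without advancing time (a new reading comes with each control period).
- optics.read_camera(name): name is "side" or "top" or "wrist"; returns the picture (400x640x3 uint8, red, green, blue); there is no depth.
- optics.camera_info(name): a dict with "intrinsics" (3x3 intrinsics, pixels), "k1" (the pictures are not rectified: a ray, as slopes to the right and down, at radius r is drawn at 1 + k1 r^2 times it, then the intrinsics apply), "origin" and "attitude" of the camera in the world; the wrist camera has in their place "hand_eye" (4x4, takes a point from camera to tool coordinates, whose origin is the TCP and whose axes are the flange's). Camera axes: x right, y up, looking along -z (the intrinsics and any distortion apply to the point x, -y, -z); pixel columns grow to the right and rows downward; lengths in m; the calibration is good to about 2 mm. A picture is of the moment at which its call begins: read the wrist's pose just before it. camera_info takes no time and is no camera call.
- manip.close_job(): hands the job in; it is judged then, once.
The state is a dict: "t": time; "joint_pos": joint angles; "joint_velocities": joint speeds; "joint_torque": joint torques, N m; "position": TCP position; "eef_rot": TCP orientation; "contact_force": force on the tool from outside, world axes, zero at the start; "torque": the same for the moment, N m; "finger_gap": opening from 0.0 (shut) to 1.0 (fully open); "finger_force": force on a finger pad.
Only numpy, scipy, OpenCV 4.12 (cv2) and the standard library are available. Lean on these libraries where they do the work, as an engineer would, in place of code of your own. Each camera call takes 0.05 s, during which the arm holds its last target. There are 200 camera calls.

### The job

Pick up the steel cup and pour its six steel balls into the plywood carrier, then stand the empty cup upright on the bench and let go of it. Then take the carrier by its handle bar, lift it until its underside is at least 10 cm above the bench, and finish while still holding it there, over the open middle of the bench, steady and level, carried by the gripper alone, with all six balls in it. Leave the other things on the bench where they are.

Things in the scene. Friction and masses are not known exactly. Their poses are not given: they have to be found in the camera images.
- cup: open square steel parts cup, no handle, standing upright on the bench with six steel balls loose in it. 75 mm tall, 56 x 56 mm outside, straight flat walls square to its x and y, wall 3 mm, floor 3 mm thick, 0.1 to 0.16 kg empty. Origin: centre of its underside; z points up through its mouth
- cup_mouth (a point): centre of the cup's square mouth, at the level of its rim, 75 mm above the cup's origin
- carrier: open plywood tote tray with a handle bar, loose. 150 mm (x) by 170 mm (y), 120 mm tall; walls 44 mm high, 6 mm thick, floor 6 mm. On both end walls (y = -85, +85 mm) a 6 mm cheek rises to 120 mm, 92 mm wide below, 46 mm at the top; the bar joins them along y over the tray's middle. 0.2 to 0.4 kg, balanced under the bar's middle. Origin: centre of its underside, z up
- carrier_bar (a point): centre of the carrier's handle bar, 108 mm above the carrier's underside. The bar is 12 mm thick (carrier x), 24 mm tall (96 to 120 mm above the underside) and 158 mm long (carrier y). Fingers closing along the carrier's x hold it from above
- carrier_floor (a point): centre of the carrier's inner floor, 6 mm above its underside. The open space on each side of the handle bar, seen from above, is 63 mm (x) by 158 mm (y)
- table: the white workbench; its top is the surface z = 0
- spool: bystander: solder spool standing on its end, 46 mm diameter, 40 mm tall, among the task's things; origin at the centre of its underside
- meter: bystander: grey hand multimeter lying flat, 85 x 180 x 36 mm, with a dial up to 47 mm; origin at the centre of its underside
- screwdriver: bystander: screwdriver lying on the bench, about 0.2 m long along its x; beyond the carrier or cup, on the far right
- cleaner: bystander: squat dark tip-cleaner pot filled with brass wool, 80 mm diameter, 45 mm tall; not the cup. Origin at the centre of its underside
- jar: bystander: closed white jar with a dark lid, 52 mm diameter, 70 mm tall; origin at the centre of its underside
- board: bystander: green circuit board lying flat, 75 x 100 x 6 mm; origin at the centre of its underside
- ball0: one of six equal bright steel balls, 18 mm diameter, 24 g, free to roll; origin at its centre. All six start on the floor of the cup or just above it (tops at most 31 mm above the cup's underside)
- ball1: one of six equal bright steel balls, 18 mm diameter, 24 g, free to roll; origin at its centre. All six start on the floor of the cup or just above it (tops at most 31 mm above the cup's underside)
- ball2: one of six equal bright steel balls, 18 mm diameter, 24 g, free to roll; origin at its centre. All six start on the floor of the cup or just above it (tops at most 31 mm above the cup's underside)
- ball3: one of six equal bright steel balls, 18 mm diameter, 24 g, free to roll; origin at its centre. All six start on the floor of the cup or just above it (tops at most 31 mm above the cup's underside)
- ball4: one of six equal bright steel balls, 18 mm diameter, 24 g, free to roll; origin at its centre. All six start on the floor of the cup or just above it (tops at most 31 mm above the cup's underside)
- ball5: one of six equal bright steel balls, 18 mm diameter, 24 g, free to roll; origin at its centre. All six start on the floor of the cup or just above it (tops at most 31 mm above the cup's underside)
There are look-alikes about, which are no part of the job. Leave any red look-alike of the carrier alone.

How it is judged:
By the outcome, as a careful person would: the job done as asked, in the order asked, and still so for the second after the job is handed in, while the arm keeps its last pose, push and grip.
It also fails if it takes over 72 s, if anything falls off the work surface, if the arm or the gripper's body presses on something with over 40 N, if the wrist force passes 120 N, or if a joint passes its speed limit or range.

## Working session

There is one attempt and no reset: what is moved stays moved. The work goes in short steps, Python scripts to look and compute and a tool call to move; the robot and the scene stay as the last step left them, time stands still between calls to the robot, and variables do not carry over. Pictures are saved under pics/ and viewed, at most 10 in all, crops included, and the job is handed in when it is done.

Besides the shell and the picture viewer there is one more tool, called after "Call:" as name(argument=value, ...), one argument or row to a line, values as JSON. jog_arm: Moves the arm, as the interface text tells. Shift numbers are shares of 300 mm and turn numbers shares of 0.5 rad, none past 1 either way. Its arguments: {"type":"object","properties":{"motion":{"type":"array","items":{"type":"object","properties":{"tx":{"type":"number"},"ty":{"type":"number"},"tz":{"type":"number"},"spin":{"type":"number"}}}},"claw":{"type":"number"}},"required":["motion"]}

```bash
mkdir -p pics; cat > h.py <<'E'
import numpy as np, cv2
from scipy.spatial.transform import Rotation as R
from plant import manip, optics
def quat(q): return R.from_quat([q[1],q[2],q[3],q[0]])
def snap(n,f):
    o=manip.get_obs(); im=optics.read_camera(n); cv2.imwrite(f'pics/{f}.png',im[...,::-1]); return o,im
def pose(n,o=None):
    c=optics.camera_info(n)
    if n=='wrist':
        T=np.eye(4);T[:3,:3]=quat(o['eef_rot']).as_matrix();T[:3,3]=o['position'];M=T@np.array(c['hand_eye']);return M[:3,:3],M[:3,3],c
    a=np.array(c['attitude']); r=quat(a).as_matrix() if a.size==4 else a
    return r,np.array(c['origin']),c
def ray(n,uv,o=None):
    r,p,c=pose(n,o);K=np.array(c['intrinsics']);k=c['k1']
    d=cv2.undistortPoints(np.array([[uv]],float),K,np.array([k,0,0,0.]))[0,0]
    v=r@np.array([d[0],-d[1],-1]);return p,v/np.linalg.norm(v)
def atz(n,uv,z,o=None):
    p,v=ray(n,uv,o);return p+v*(z-p[2])/v[2]
def proj(n,X,o=None):
    r,p,c=pose(n,o);q=(np.array(X)-p)@r;K=np.array(c['intrinsics']);s=np.array([q[0]/-q[2],-q[1]/-q[2]]);s*=1+c['k1']*(s@s);return K[:2,:2]@s+K[:2,2]
def tri(rs):
    A=np.zeros((3,3));b=np.zeros(3)
    for p,v in rs:
        M=np.eye(3)-np.outer(v,v);A+=M;b+=M@p
    return np.linalg.solve(A,b)
E
python3 - <<'E'
from h import *
o=manip.get_obs();print(o)
ims=[snap(n,n+'0')[1] for n in('top','side')]
cv2.imwrite('pics/a.png',cv2.resize(np.vstack(ims)[...,::-1],(480,600)))
for n in('top','side'):print(optics.camera_info(n))
E
```

```text
{'t': 0.0, 'joint_pos': array([ 9.44930549e-01,  2.45780623e-01,  1.55899685e+00, -1.47500097e-05,
        1.33869740e+00, -1.74069962e-01]), 'joint_velocities': array([-1.51744134e-05,  4.66173412e-04, -9.59285577e-04,  5.20309962e-04,
        2.71941367e-04,  2.69471347e-03]), 'joint_torque': array([-3.91528902e-04, -4.15834987e+01, -3.14601016e+01,  6.86037191e-02,
        3.33229755e-02, -1.35064915e-04]), 'position': array([0.2834251 , 0.58432978, 0.22337595]), 'eef_rot': array([-3.59848992e-04,  2.23979789e-01,  9.74593335e-01, -8.69627137e-04]), 'contact_force': array([ 0.34625312, -0.37462578,  0.37995321]), 'torque': array([-0.03854445, -0.04193331, -0.02459623]), 'finger_force': 0.0, 'finger_gap': 0.998614354315}
{'intrinsics': array([[403.38062972,   0.        , 316.81436906],
       [  0.        , 403.38062972, 205.84503661],
       [  0.        ,   0.        ,   1.        ]]), 'k1': -0.03196226953868335, 'origin': array([0.48821657, 0.01144783, 1.07531103]), 'attitude': array([ 0.71535197,  0.02216733, -0.01977123, -0.6981327 ])}
{'intrinsics': array([[499.74798352,   0.        , 313.21011142],
       [  0.        , 499.74798352, 201.0616049 ],
       [  0.        ,   0.        ,   1.        ]]), 'k1': -0.07281355057009557, 'origin': array([-0.12351823, -0.63238508,  1.12507411]), 'attitude': array([ 0.86146519,  0.33050695, -0.14446496, -0.35745315])}
```

View pics/top0.png

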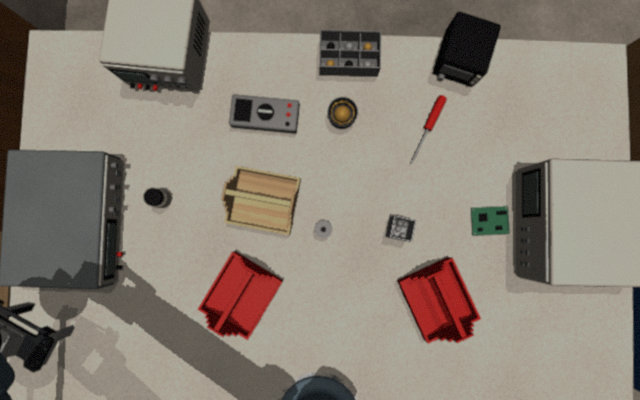

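View pics/side0.png

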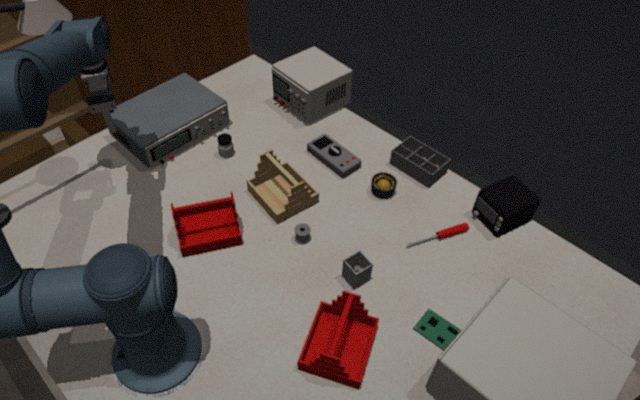

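```bash
python3 - <<'E'
import cv2,numpy as np
t=cv2.imread('pics/top0.png');s=cv2.imread('pics/side0.png')
f=lambda im,x,y,w,h,k:cv2.resize(im[y:y+h,x:x+w],None,fx=k,fy=k,interpolation=cv2.INTER_CUBIC)
A=np.hstack([f(t,210,155,100,90,4),f(s,235,140,100,90,4)])
B=np.hstack([f(t,375,205,50,45,4),f(s,332,245,50,45,4),f(t,305,215,50,45,4),f(s,280,210,50,45,4)])
cv2.imwrite('pics/b.png',np.vstack([A,B]))
E
```

```text
(no output)
```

View pics/b.png

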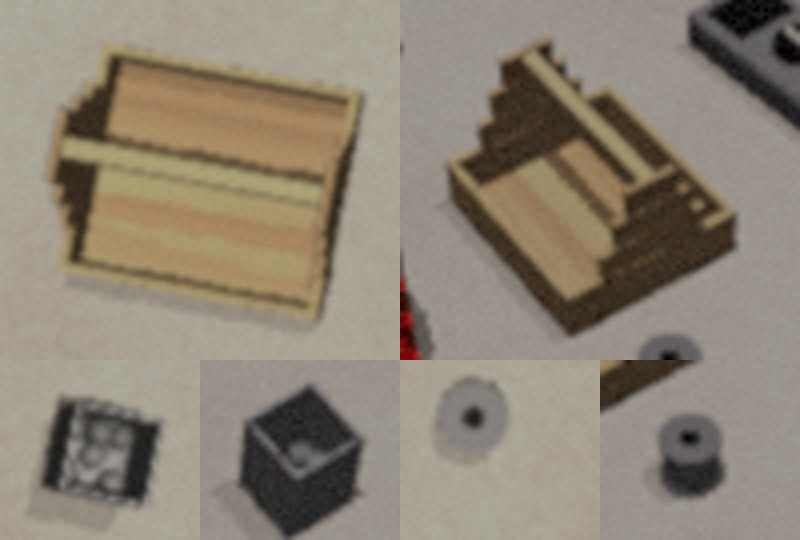

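```bash
cat > m.py <<'E'
from h import *
def f(off,k,pts): return [(off[0]+x/k,off[1]+y/k) for x,y in pts]
ct=f((210,155),4,[(105,45),(362,93),(318,318),(65,270),(58,147),(330,190)])
cs=f((235,140),4,[(207,90),(335,215),(172,298),(52,165),(130,52),(245,192)])
ut=f((375,205),4,[(62,38),(160,50),(145,145),(45,130)]); us=f((332,245),4,[(110,25),(162,78),(98,118),(43,65)])
def show(a,b):
    P=np.array([tri([ray('top',p),ray('side',q)]) for p,q in zip(a,b)]);print(np.round(P,4));return P
P=show(ct,cs);U=show(ut,us)
from scipy.optimize import least_squares as ls
def fit(M,a,b,x0):
    def g(v):
        c,s=np.cos(v[2]),np.sin(v[2]);r=[]
        for m,p,q in zip(M,a,b):
            X=[v[0]+c*m[0]-s*m[1],v[1]+s*m[0]+c*m[1],m[2]]
            r+=list(proj('top',X)-p)+list(proj('side',X)-q)
        return np.array(r)
    r=ls(g,x0);print('x,y,yaw',r.x.round(4),'rms px',np.sqrt(np.mean(r.fun**2)).round(2));print(r.fun.round(1))
fit([(.075,.085,.044),(.075,-.085,.044),(-.075,-.085,.044),(-.075,.085,.044),(0,.085,.12),(0,-.085,.12)],ct,cs,[*P[:4,:2].mean(0),-.15])
fit([(.028,.028,.075),(.028,-.028,.075),(-.028,-.028,.075),(-.028,.028,.075)],ut,us,[*U[:,:2].mean(0),-.15])
print('spool',tri([ray('top',(305+72/4,215+57/4)),ray('side',(280+90/4,210+80/4))]))
E
python3 m.py; python3 -c "
from h import *
print(quat(manip.get_obs()['eef_rot']).as_matrix().round(3));print(atz('top',(243,293),.0),atz('top',(155,197),.0), atz('top',(440,300),.044))"
```

```text
[[0.6477 0.2276 0.0375]
 [0.6198 0.0595 0.0414]
 [0.4754 0.0826 0.0459]
 [0.5019 0.2456 0.0442]
 [0.5749 0.2344 0.1201]
 [0.5498 0.0768 0.1048]]
[[ 0.5328 -0.1721  0.0597]
 [ 0.5234 -0.2294  0.0671]
 [ 0.4659 -0.2212  0.0725]
 [ 0.4755 -0.1627  0.0617]]
x,y,yaw [ 0.5607  0.1536 -0.1614] rms px 1.11
[ 0.3 -0.6  0.6 -1.3  0.7 -0.6  0.8 -0.5  0.7  0.6 -0.8  1.  -1.2  0.3
 -1.6 -0.4 -0.6 -0.5 -1.6 -0.4  1.5  1.9  2.3 -2. ]
x,y,yaw [ 0.4972 -0.1969 -0.1422] rms px 1.34
[ 2.1  0.7 -1.1 -2.3 -0.1  1.4  0.2 -1.5  0.2  0.  -0.5 -0.6  2.9  0.
 -0.8 -1.9]
spool [ 0.49047614 -0.00211213  0.0370568 ]
[[-0.9    0.437 -0.001]
 [ 0.437  0.9   -0.001]
 [ 0.    -0.002 -1.   ]]
[0.31646039 0.2053842  0.        ] [0.56529176 0.45175222 0.        ] [ 0.31787314 -0.30246518  0.044     ]
```

Call:
jog_arm(
  motion=[
    {"tx": -0.1, "ty": -0.11, "spin": -0.2},
    {"tx": -0.2, "ty": -0.22, "spin": -0.4},
    {"tx": -0.3, "ty": -0.33, "spin": -0.58},
    {"tx": -0.4, "ty": -0.44, "spin": -0.58},
    {"tx": -0.5, "ty": -0.55, "spin": -0.58},
    {"tx": -0.6, "ty": -0.66, "spin": -0.58},
    {"tx": -0.7, "ty": -0.77, "spin": -0.58},
    {"tx": -0.8, "ty": -0.88, "spin": -0.58},
    {"tx": -0.9, "ty": -1, "spin": -0.58},
    {"tx": -0.9, "ty": -1, "spin": -0.58},
  ],
  claw=1,
)

```text
invalid input
```

Call:
jog_arm(
  motion=[
    {"tx": -0.1, "ty": -0.11, "tz": 0.0, "spin": -0.2},
    {"tx": -0.3, "ty": -0.33, "tz": 0.0, "spin": -0.58},
    {"tx": -0.5, "ty": -0.55, "tz": 0.0, "spin": -0.58},
    {"tx": -0.7, "ty": -0.77, "tz": 0.0, "spin": -0.58},
    {"tx": -0.9, "ty": -0.99, "tz": 0.0, "spin": -0.58},
    {"tx": -0.9, "ty": -0.99, "tz": 0.0, "spin": -0.58},
    {"tx": -0.9, "ty": -0.99, "tz": 0.0, "spin": -0.58},
    {"tx": -0.9, "ty": -0.99, "tz": 0.0, "spin": -0.58},
    {"tx": -0.9, "ty": -0.99, "tz": 0.0, "spin": -0.58},
    {"tx": -0.9, "ty": -0.99, "tz": 0.0, "spin": -0.58},
  ],
)

```text
t: 0.93
position: [0.3972, 0.1968, 0.2242]
eef_rot: [0.0, 0.082, 0.997, -0.0]
contact_force: [-0.1, -0.3, 0.7]
finger_gap: 1.0
finger_force: 0.0
```

Call:
jog_arm(
  motion=[
    {"tx": -0.54, "ty": -0.9, "tz": 0.0, "spin": 0.0},
    {"tx": -0.54, "ty": -0.9, "tz": 0.0, "spin": 0.0},
    {"tx": -0.54, "ty": -0.9, "tz": 0.0, "spin": 0.0},
    {"tx": -0.54, "ty": -0.9, "tz": 0.0, "spin": 0.0},
    {"tx": -0.54, "ty": -0.9, "tz": 0.0, "spin": 0.0},
    {"tx": -0.54, "ty": -0.9, "tz": 0.0, "spin": 0.0},
    {"tx": -0.54, "ty": -0.9, "tz": 0.0, "spin": 0.0},
    {"tx": -0.54, "ty": -0.9, "tz": 0.0, "spin": 0.0},
    {"tx": -0.54, "ty": -0.9, "tz": 0.0, "spin": 0.0},
  ],
)

```text
t: 1.68
position: [0.5142, -0.0968, 0.2241]
eef_rot: [-0.0, 0.083, 0.997, -0.0]
contact_force: [0.1, -0.6, 1.0]
finger_gap: 0.997
finger_force: 0.0
```

```bash
python3 - <<'E'
from h import *
import pickle
o,im=snap('wrist','w1');pickle.dump(o,open('w1.pkl','wb'))
print(o['position'],o['t'])
print(proj('wrist',[.497,-.197,.075],o),proj('wrist',[.497,-.197,0],o),pose('wrist',o)[1])
E
```

```text
[ 0.51422519 -0.09677887  0.22410549] 1.6833
[204.27098999 186.15756894] [223.68881924 170.82416406] [ 0.43715205 -0.08285774  0.38418377]
```

View pics/w1.png

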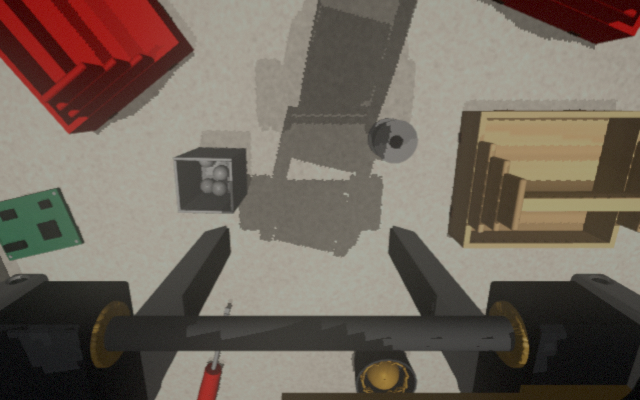

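Call:
jog_arm(
  motion=[
    {"ty": -0.34},
    {"ty": -0.34},
    {"ty": -0.34},
    {"ty": -0.34},
  ],
)

```text
invalid input
```

```bash
python3 - <<'E'
from h import *
import pickle
o,im=snap('wrist','w2');pickle.dump(o,open('w2.pkl','wb'))
w1=cv2.imread('pics/w1.png');print(o['position'])
p=proj('wrist',[.497,-.197,.06],o);print(p);x,y=(p-50).astype(int);print(x,y)
f=lambda im,x,y:cv2.resize(im[y:y+100,x:x+100],None,fx=4,fy=4,interpolation=cv2.INTER_CUBIC)
cv2.imwrite('pics/c.png',np.hstack([f(w1,160,130),f(im[...,::-1],x,y)]))
E
```

```text
[ 0.51346096 -0.09457366  0.22387059]
[206.62515143 183.72985904]
156 133
```

View pics/c.png

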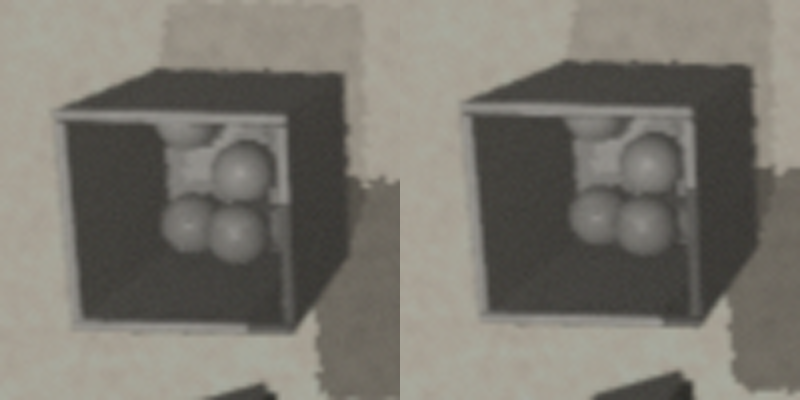

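Call:
jog_arm(
  motion=[
    {"tx": 0.0, "ty": -0.34, "tz": 0.0, "spin": 0.0},
    {"tx": 0.0, "ty": -0.34, "tz": 0.0, "spin": 0.0},
    {"tx": 0.0, "ty": -0.34, "tz": 0.0, "spin": 0.0},
    {"tx": 0.0, "ty": -0.34, "tz": 0.0, "spin": 0.0},
    {"tx": 0.0, "ty": -0.34, "tz": 0.0, "spin": 0.0},
  ],
)

```text
t: 2.2
position: [0.4967, -0.1925, 0.2242]
eef_rot: [-0.0, 0.081, 0.997, 0.0]
contact_force: [-0.2, 0.5, -0.6]
finger_gap: 1.003
finger_force: 0.0
```

```bash
python3 - <<'E'
from h import *
import pickle
o,im=snap('wrist','w3');pickle.dump(o,open('w3.pkl','wb'))
print(o['position'],o['eef_rot'])
p=proj('wrist',[.497,-.197,.06],o);print(p);x,y=(p-50).astype(int);print(x,y)
f=lambda im,x,y:cv2.resize(im[y:y+100,x:x+100],None,fx=5,fy=5,interpolation=cv2.INTER_CUBIC)
cv2.imwrite('pics/d.png',f(im[...,::-1],x,y))
E
```

```text
[ 0.49667332 -0.19246789  0.22423948] [-1.91196251e-04  8.08901390e-02  9.96722904e-01  4.48648546e-04]
[303.91857869 183.85570833]
253 133
```

View pics/d.png

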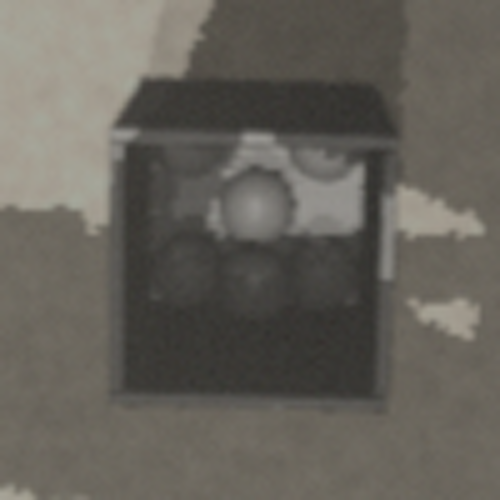

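```bash
python3 - <<'E'
from h import *
import pickle
a=pickle.load(open('w3.pkl','rb'));b=dict(a);b['position']=np.array([.51346,-.09457,.22387]);b['eef_rot']=np.array([0,.083,.9966,0])
A=[(253+x/5,133+y/5) for x,y in[(110,133),(400,140),(386,405),(118,403)]]
B=[(156+x/4,133+y/4) for x,y in[(63,105),(292,110),(300,323),(80,320)]]
P=np.array([tri([ray('wrist',p,a),ray('wrist',q,b)]) for p,q in zip(A,B)]);print(P.round(4),P.mean(0))
for r,o in((A,a),(B,b)):
    Q=np.array([atz('wrist',p,.075,o) for p in r]);d=Q[1]+Q[2]-Q[0]-Q[3];e=Q[0]+Q[1]-Q[2]-Q[3];print(Q.mean(0),np.linalg.norm(d)/2,np.linalg.norm(e)/2,np.degrees(np.arctan2(d[1],d[0])),np.degrees(np.arctan2(e[1],e[0])))
E
```

```text
[[ 0.4658 -0.2198  0.072 ]
 [ 0.4757 -0.165   0.0749]
 [ 0.5283 -0.1754  0.075 ]
 [ 0.5176 -0.2275  0.0789]] [ 0.49686449 -0.19694015  0.07521174]
[ 0.49715455 -0.19701665  0.075     ] 0.05449773770967965 0.05396086534523533 79.73204364702738 169.78551706518553
[ 0.49695983 -0.19704575  0.075     ] 0.05464920745387901 0.05387831382220327 79.39061897452775 168.61485877466475
```

Call:
jog_arm(
  motion=[
    {"tx": -0.003, "ty": -0.015, "tz": 0.1, "spin": 0.0},
    {"tx": -0.003, "ty": -0.015, "tz": 0.25, "spin": 0.0},
    {"tx": -0.003, "ty": -0.015, "tz": 0.38, "spin": 0.0},
    {"tx": -0.003, "ty": -0.015, "tz": 0.48, "spin": 0.0},
    {"tx": -0.003, "ty": -0.015, "tz": 0.56, "spin": 0.0},
    {"tx": -0.003, "ty": -0.015, "tz": 0.56, "spin": 0.0},
    {"tx": -0.003, "ty": -0.015, "tz": 0.56, "spin": 0.0},
  ],
)

```text
t: 2.83
position: [0.4967, -0.196, 0.0558]
eef_rot: [-0.001, 0.08, 0.997, 0.001]
contact_force: [0.7, -0.2, 1.3]
finger_gap: 1.001
finger_force: 0.0
```

Call:
jog_arm(
  motion=[
    {"tx": 0.0, "ty": 0.0, "tz": 0.0, "spin": 0.0},
    {"tx": 0.0, "ty": 0.0, "tz": 0.0, "spin": 0.0},
    {"tx": 0.0, "ty": 0.0, "tz": 0.0, "spin": 0.0},
    {"tx": 0.0, "ty": 0.0, "tz": 0.0, "spin": 0.0},
    {"tx": 0.0, "ty": 0.0, "tz": 0.0, "spin": 0.0},
    {"tx": 0.0, "ty": 0.0, "tz": 0.0, "spin": 0.0},
    {"tx": 0.0, "ty": 0.0, "tz": 0.0, "spin": 0.0},
    {"tx": 0.0, "ty": 0.0, "tz": 0.0, "spin": 0.0},
  ],
  claw=0,
)

```text
t: 3.5
position: [0.4974, -0.1984, 0.057]
eef_rot: [0.0, 0.081, 0.997, -0.0]
contact_force: [-1.2, 0.3, 3.5]
finger_gap: 0.597
finger_force: 29.8
```

Call:
jog_arm(
  motion=[
    {"tx": 0.0, "ty": 0.0, "tz": -0.05, "spin": 0.0},
    {"tx": 0.0, "ty": 0.0, "tz": -0.15, "spin": 0.0},
    {"tx": -0.05, "ty": 0.05, "tz": -0.25, "spin": 0.0},
    {"tx": -0.1, "ty": 0.15, "tz": -0.25, "spin": 0.0},
    {"tx": -0.15, "ty": 0.25, "tz": -0.25, "spin": 0.0},
    {"tx": -0.2, "ty": 0.36, "tz": -0.25, "spin": 0.0},
    {"tx": -0.25, "ty": 0.47, "tz": -0.25, "spin": 0.0},
    {"tx": -0.3, "ty": 0.58, "tz": -0.25, "spin": 0.0},
    {"tx": -0.34, "ty": 0.69, "tz": -0.25, "spin": 0.0},
    {"tx": -0.34, "ty": 0.8, "tz": -0.25, "spin": 0.0},
    {"tx": -0.34, "ty": 0.9, "tz": -0.25, "spin": 0.0},
    {"tx": -0.34, "ty": 0.95, "tz": -0.25, "spin": 0.0},
    {"tx": -0.34, "ty": 0.95, "tz": -0.25, "spin": 0.0},
  ],
)

```text
t: 4.58
position: [0.643, 0.0697, 0.1302]
eef_rot: [-0.001, 0.079, 0.997, 0.0]
contact_force: [0.3, -0.6, -2.4]
finger_gap: 0.594
finger_force: 29.8
```

Call:
jog_arm(
  motion=[
    {"tx": 0.0, "ty": 0.08, "tz": 0.0, "spin": 0.0},
    {"tx": 0.0, "ty": 0.16, "tz": 0.0, "spin": 0.0},
    {"tx": 0.0, "ty": 0.23, "tz": 0.02, "spin": 0.0},
    {"tx": 0.0, "ty": 0.237, "tz": 0.04, "spin": 0.0},
    {"tx": 0.0, "ty": 0.237, "tz": 0.04, "spin": 0.0},
    {"tx": 0.0, "ty": 0.237, "tz": 0.04, "spin": 0.0},
  ],
)

```text
t: 5.08
position: [0.6543, 0.1355, 0.1182]
eef_rot: [-0.001, 0.081, 0.997, -0.001]
contact_force: [0.2, 0.6, -2.3]
finger_gap: 0.595
finger_force: 29.8
```

```bash
cat > loc.py <<'E'
from h import *
o=manip.get_obs();C=np.array([.5607,.1536]);a=-.1614
d=o['position'][:2]-C;print('local',(d[0]*np.cos(a)+d[1]*np.sin(a)).round(4),(-d[0]*np.sin(a)+d[1]*np.cos(a)).round(4),'z',o['position'][2].round(4),'t',o['t'],'F',o['contact_force'].round(1),quat(o['eef_rot']).as_matrix()[:2,1].round(4),o['finger_gap'])
E
python3 loc.py; python3 - <<'E'
from h import *
o,s=snap('side','s2');t=snap('top','t2')[1]
f=lambda im,x,y,w,h,k:cv2.resize(im[y:y+h,x:x+w],None,fx=k,fy=k,interpolation=cv2.INTER_CUBIC)
cv2.imwrite('pics/e.png',np.hstack([f(s,200,90,150,150,2.6),f(t,200,120,150,150,2.6)])[...,::-1])
E
```

```text
local 0.0953 -0.0028 z 0.1182 t 5.0833 F [ 0.2  0.6 -2.3] [0.1618 0.9868] 0.595358632187664
```

View pics/e.png

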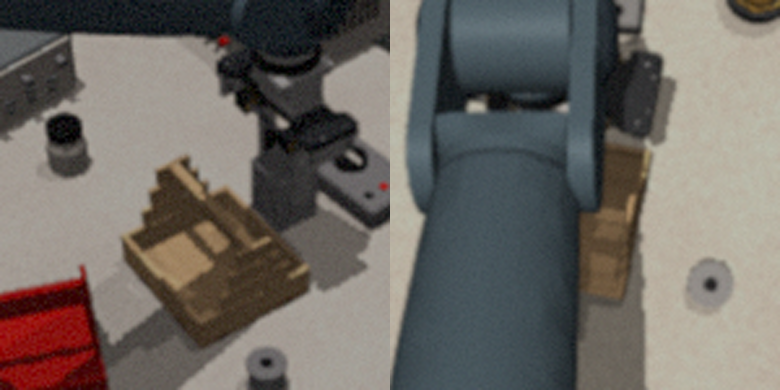

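Call:
jog_arm(
  motion=[
    {"tx": 0.0, "ty": 0.0, "tz": 0.03, "spin": 0.0},
    {"tx": 0.0, "ty": 0.0, "tz": 0.05, "spin": 0.0},
    {"tx": 0.0, "ty": 0.0, "tz": 0.063, "spin": 0.0},
    {"tx": 0.0, "ty": 0.0, "tz": 0.063, "spin": 0.0},
  ],
)

```text
t: 5.52
position: [0.6555, 0.1364, 0.1006]
eef_rot: [0.0, 0.081, 0.997, -0.0]
contact_force: [-0.7, -0.6, -0.5]
finger_gap: 0.595
finger_force: 29.9
```

Call:
jog_arm(
  motion=[
    {"tx": -0.016, "ty": 0.0, "tz": 0.006, "spin": 0.0},
    {"tx": -0.031, "ty": 0.0, "tz": 0.014, "spin": 0.0},
    {"tx": -0.031, "ty": 0.0, "tz": 0.014, "spin": 0.0},
  ],
)

```text
t: 5.77
position: [0.6647, 0.1353, 0.0972]
eef_rot: [-0.001, 0.081, 0.997, 0.0]
contact_force: [-4.0, -0.4, 6.6]
finger_gap: 0.595
finger_force: 30.0
```

Call:
jog_arm(
  motion=[
    {"tx": -0.014, "ty": 0.0, "tz": 0.014, "spin": 0.0},
    {"tx": -0.029, "ty": 0.0, "tz": 0.028, "spin": 0.0},
    {"tx": -0.029, "ty": 0.0, "tz": 0.028, "spin": 0.0},
  ],
)

```text
t: 6.02
position: [0.6754, 0.1336, 0.0901]
eef_rot: [0.002, 0.081, 0.997, 0.0]
contact_force: [1.1, -0.9, 4.6]
finger_gap: 0.593
finger_force: 30.0
```

```bash
python3 loc.py
```

```text
local 0.1164 -0.0013 z 0.0901 t 6.0167 F [ 1.1 -0.9  4.6] [0.1613 0.9869] 0.5931644987733632
```

Call:
jog_arm(
  motion=[
    {"tx": -0.01, "ty": 0.0, "tz": 0.018, "spin": 0.0},
    {"tx": -0.02, "ty": 0.0, "tz": 0.034, "spin": 0.0},
    {"tx": -0.03, "ty": 0.0, "tz": 0.05, "spin": 0.0},
    {"tx": -0.03, "ty": 0.0, "tz": 0.05, "spin": 0.0},
  ],
)

```text
t: 6.35
position: [0.6864, 0.1319, 0.0766]
eef_rot: [0.005, 0.081, 0.997, 0.0]
contact_force: [5.0, -1.6, 6.5]
finger_gap: 0.596
finger_force: 30.0
```

```bash
python3 loc.py; python3 - <<'E'
from h import *
o,s=snap('side','s3');w=snap('wrist','w4')[1]
f=lambda im,x,y,w,h,k:cv2.resize(im[y:y+h,x:x+w],None,fx=k,fy=k,interpolation=cv2.INTER_CUBIC)
cv2.imwrite('pics/f.png',np.hstack([f(s,220,110,120,120,3.3),f(w,120,0,400,400,.99)])[...,::-1])
E
```

```text
local 0.1275 -0.0012 z 0.0766 t 6.35 F [ 5.  -1.6  6.5] [0.1614 0.9869] 0.5962511350629394
```

View pics/f.png

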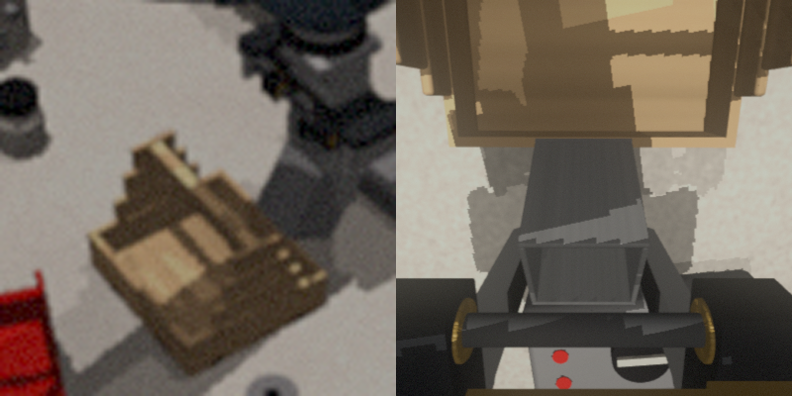

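```bash
cat > tilt.py <<'E'
from h import *
o=manip.get_obs();T=quat(o['eef_rot']).as_matrix();h=56
def pt(th,u,v,y): # u: local tilt-direction coord(+ = -tool x), v: height along cup axis above pivot, mm
    c,s=np.cos(th),np.sin(th);f=u*c+v*s;up=-u*s+v*c
    return o['position']+T@np.array([-f,y,-up])*1e-3
if __name__=='__main__':
  for d in range(25,70,5):
    print(d,[proj('wrist',pt(np.radians(d),u,v,y),o).round() .tolist() for u,v,y in((-28,19,-28),(-28,19,28),(28,19,-28),(-28,-56,-28))])
E
python3 tilt.py
```

```text
25 [[243.0, 248.0], [372.0, 248.0], [257.0, 315.0], [262.0, 153.0]]
30 [[243.0, 255.0], [372.0, 255.0], [258.0, 312.0], [261.0, 149.0]]
35 [[243.0, 262.0], [372.0, 262.0], [258.0, 309.0], [259.0, 145.0]]
40 [[243.0, 269.0], [372.0, 269.0], [259.0, 306.0], [258.0, 142.0]]
45 [[243.0, 276.0], [372.0, 276.0], [260.0, 302.0], [256.0, 139.0]]
50 [[243.0, 282.0], [372.0, 282.0], [260.0, 298.0], [255.0, 137.0]]
55 [[243.0, 288.0], [372.0, 288.0], [261.0, 294.0], [253.0, 136.0]]
60 [[244.0, 294.0], [371.0, 294.0], [262.0, 290.0], [251.0, 136.0]]
65 [[244.0, 300.0], [371.0, 300.0], [262.0, 285.0], [249.0, 137.0]]
```

Call:
jog_arm(
  motion=[
    {"tx": -0.009, "ty": 0.0, "tz": 0.012, "spin": 0.0},
    {"tx": -0.018, "ty": 0.0, "tz": 0.024, "spin": 0.0},
    {"tx": -0.026, "ty": 0.0, "tz": 0.036, "spin": 0.0},
    {"tx": -0.026, "ty": 0.0, "tz": 0.036, "spin": 0.0},
  ],
)

```text
t: 6.78
position: [0.6933, 0.1308, 0.0653]
eef_rot: [0.004, 0.081, 0.997, 0.0]
contact_force: [3.7, -1.1, 6.2]
finger_gap: 0.591
finger_force: 30.0
```

```bash
python3 loc.py; python3 - <<'E'
from h import *
snap('wrist','w5')
im=cv2.imread('pics/w5.png',0);b=cv2.GaussianBlur(im,(3,3),0)
for c in(300,320,340):print(c,[int(v) for v in b[120:310:3,c]])
E
```

```text
local 0.1346 -0.0012 z 0.0653 t 6.7833 F [ 3.7 -1.1  6.2] [0.1615 0.9869] 0.5908436643889796
300 [83, 75, 70, 88, 72, 70, 72, 72, 71, 71, 72, 71, 72, 71, 72, 72, 71, 71, 72, 71, 73, 72, 73, 73, 73, 73, 73, 73, 74, 74, 74, 75, 74, 73, 74, 79, 119, 121, 122, 122, 121, 118, 75, 74, 75, 74, 74, 80, 78, 82, 81, 82, 80, 81, 81, 81, 81, 81, 80, 81, 86, 66, 51, 61]
320 [84, 76, 71, 90, 73, 70, 73, 72, 73, 72, 72, 72, 73, 73, 72, 72, 72, 74, 73, 73, 73, 73, 73, 74, 73, 73, 74, 74, 74, 73, 74, 75, 74, 74, 91, 121, 120, 121, 121, 121, 118, 103, 81, 74, 75, 74, 75, 81, 79, 81, 81, 81, 82, 81, 82, 81, 82, 82, 82, 82, 84, 66, 57, 66]
340 [85, 77, 73, 90, 76, 72, 74, 73, 74, 73, 74, 74, 73, 73, 74, 74, 74, 74, 74, 73, 74, 74, 74, 74, 75, 74, 75, 76, 74, 75, 74, 75, 74, 109, 121, 121, 121, 120, 121, 121, 119, 78, 75, 74, 75, 74, 74, 82, 79, 82, 81, 82, 81, 82, 81, 80, 80, 81, 81, 80, 84, 67, 61, 69]
```

Call:
jog_arm(
  motion=[
    {"tx": 0.0, "ty": 0.0, "tz": -0.06, "spin": 0.0},
    {"tx": 0.0, "ty": 0.0, "tz": -0.14, "spin": 0.0},
    {"tx": 0.0, "ty": -0.05, "tz": -0.2, "spin": 0.0},
    {"tx": 0.0, "ty": -0.12, "tz": -0.2, "spin": 0.0},
    {"tx": 0.0, "ty": -0.21, "tz": -0.2, "spin": 0.0},
    {"tx": 0.0, "ty": -0.3, "tz": -0.2, "spin": 0.0},
    {"tx": 0.0, "ty": -0.39, "tz": -0.2, "spin": 0.0},
    {"tx": 0.06, "ty": -0.47, "tz": -0.2, "spin": 0.0},
    {"tx": 0.13, "ty": -0.55, "tz": -0.17, "spin": 0.0},
    {"tx": 0.2, "ty": -0.61, "tz": -0.1, "spin": 0.0},
    {"tx": 0.25, "ty": -0.63, "tz": -0.05, "spin": 0.0},
    {"tx": 0.25, "ty": -0.63, "tz": 0.0, "spin": 0.0},
    {"tx": 0.25, "ty": -0.63, "tz": 0.0, "spin": 0.0},
  ],
)

```text
t: 7.92
position: [0.5817, -0.043, 0.0583]
eef_rot: [-0.003, 0.081, 0.997, 0.001]
contact_force: [-0.1, -0.4, -2.4]
finger_gap: 0.592
finger_force: 30.0
```

Call:
jog_arm(
  motion=[
    {"tx": -0.005, "ty": 0.0, "tz": 0.013, "spin": 0.0},
    {"tx": -0.02, "ty": 0.0, "tz": 0.025, "spin": 0.0},
    {"tx": -0.04, "ty": 0.0, "tz": 0.038, "spin": 0.0},
    {"tx": -0.06, "ty": 0.0, "tz": 0.05, "spin": 0.0},
    {"tx": -0.06, "ty": 0.0, "tz": 0.05, "spin": 0.0},
  ],
)

```text
t: 8.33
position: [0.6052, -0.0463, 0.0491]
eef_rot: [0.001, 0.08, 0.997, -0.0]
contact_force: [-2.1, 1.2, 5.2]
finger_gap: 0.595
finger_force: 30.0
```

```bash
python3 loc.py; cat > prof.py <<'E'
import sys
from h import *
o,im=snap('wrist',sys.argv[1]);b=cv2.GaussianBlur(cv2.cvtColor(im,cv2.COLOR_RGB2GRAY),(3,3),0)
for c in(290,310,330):print(c,[int(v) for v in b[100:340:4,c]])
E
python3 prof.py w6
```

```text
local 0.0761 -0.1901 z 0.0491 t 8.3333 F [-2.1  1.2  5.2] [0.1604 0.987 ] 0.595337475813481
290 [104, 102, 101, 101, 104, 103, 79, 78, 78, 79, 79, 79, 79, 79, 78, 79, 78, 79, 78, 78, 79, 78, 79, 77, 78, 79, 79, 79, 78, 78, 78, 79, 79, 79, 79, 79, 78, 78, 78, 78, 78, 79, 85, 91, 91, 91, 91, 91, 92, 112, 132, 129, 129, 128, 68, 52, 56, 59, 62, 63]
310 [104, 101, 103, 102, 100, 103, 77, 75, 76, 77, 76, 76, 77, 75, 77, 77, 77, 76, 76, 77, 77, 77, 77, 76, 76, 77, 78, 77, 77, 78, 77, 77, 77, 77, 77, 77, 78, 77, 78, 79, 77, 80, 85, 90, 89, 90, 90, 91, 91, 114, 129, 125, 124, 127, 67, 52, 57, 58, 62, 63]
330 [101, 103, 101, 99, 101, 102, 77, 73, 74, 75, 74, 75, 75, 75, 75, 75, 75, 75, 74, 75, 76, 75, 76, 75, 75, 76, 76, 76, 76, 76, 76, 76, 77, 76, 77, 77, 77, 77, 78, 78, 78, 80, 84, 88, 89, 88, 89, 89, 89, 112, 128, 126, 124, 126, 68, 52, 57, 59, 61, 63]
```

Call:
jog_arm(
  motion=[
    {"tx": -0.02, "ty": 0.0, "tz": 0.015, "spin": 0.0},
    {"tx": -0.04, "ty": 0.0, "tz": 0.03, "spin": 0.0},
    {"tx": -0.06, "ty": 0.0, "tz": 0.045, "spin": 0.0},
    {"tx": -0.06, "ty": 0.0, "tz": 0.045, "spin": 0.0},
  ],
)

```text
t: 8.72
position: [0.6246, -0.0495, 0.0365]
eef_rot: [0.003, 0.081, 0.997, -0.0]
contact_force: [-0.1, 0.6, 5.0]
finger_gap: 0.594
finger_force: 30.0
```

```bash
python3 loc.py; python3 prof.py w7; python3 tilt.py|tail -4
```

```text
local 0.0957 -0.1901 z 0.0365 t 8.7167 F [-0.1  0.6  5. ] [0.1607 0.987 ] 0.5938081013471044
290 [100, 97, 81, 75, 80, 80, 80, 81, 80, 81, 80, 81, 81, 80, 81, 81, 81, 81, 81, 82, 81, 81, 81, 83, 82, 82, 83, 82, 83, 82, 83, 82, 83, 83, 82, 83, 83, 84, 84, 84, 84, 85, 84, 85, 84, 85, 113, 127, 127, 127, 128, 129, 124, 127, 67, 53, 55, 58, 60, 62]
310 [101, 101, 79, 74, 77, 78, 78, 77, 79, 79, 79, 79, 79, 79, 79, 80, 79, 79, 80, 80, 80, 81, 80, 81, 80, 81, 81, 81, 82, 81, 82, 83, 82, 83, 83, 82, 82, 83, 83, 84, 84, 83, 85, 85, 85, 86, 111, 125, 122, 123, 125, 123, 125, 127, 66, 53, 56, 58, 60, 63]
330 [102, 102, 79, 74, 77, 77, 78, 77, 78, 77, 78, 78, 78, 79, 78, 78, 78, 77, 79, 79, 79, 79, 80, 80, 81, 80, 80, 81, 80, 81, 81, 81, 81, 83, 82, 82, 83, 83, 83, 83, 83, 83, 84, 84, 84, 85, 109, 122, 123, 123, 124, 129, 125, 128, 67, 53, 56, 58, 60, 62]
50 [[243.0, 282.0], [372.0, 282.0], [260.0, 298.0], [255.0, 137.0]]
55 [[243.0, 288.0], [372.0, 288.0], [261.0, 294.0], [253.0, 136.0]]
60 [[244.0, 294.0], [371.0, 294.0], [262.0, 290.0], [251.0, 136.0]]
65 [[244.0, 300.0], [371.0, 300.0], [262.0, 285.0], [249.0, 137.0]]
```

```bash
cat > fit3.py <<'E'
from tilt import *
from scipy.optimize import least_squares as ls
import sys
r1,r2,zc=map(float,sys.argv[1:4])
def g(x):
    th,h,p=x
    return [proj('wrist',pt(th,-28+p,-h,0),o)[1]-r1,proj('wrist',pt(th,-28+p,75-h,0),o)[1]-r2,(pt(th,28+p,-h,0)[2]*1e3-zc)*2]
for t0 in(50,75):
    r=ls(g,[np.radians(t0),56,0]);print(np.degrees(r.x[0]).round(1),r.x[1:].round(1),r.cost.round(2))
E
python3 fit3.py 107.5 281 0
```

```text
54.7 [ 56.9 -23.9] 0.0
80.8 [72.5 -3.2] 0.0
```

Call:
jog_arm(
  motion=[
    {"tx": 0.0, "ty": 0.0, "tz": -0.03, "spin": 0.0},
    {"tx": 0.0, "ty": 0.0, "tz": -0.1, "spin": 0.0},
    {"tx": 0.0, "ty": 0.0, "tz": -0.2, "spin": 0.0},
    {"tx": 0.0, "ty": 0.0, "tz": -0.3, "spin": 0.0},
    {"tx": 0.0, "ty": 0.0, "tz": -0.39, "spin": 0.0},
    {"tx": 0.0, "ty": 0.0, "tz": -0.45, "spin": 0.0},
    {"tx": 0.0, "ty": 0.0, "tz": -0.45, "spin": 0.0},
  ],
)

```text
t: 9.35
position: [0.6242, -0.0496, 0.1749]
eef_rot: [0.005, 0.081, 0.997, -0.001]
contact_force: [0.7, 0.4, -2.7]
finger_gap: 0.589
finger_force: 30.0
```

```bash
python3 loc.py; python3 prof.py w8|head -1; cat > ecc.py <<'E'
from h import *
a=cv2.imread('pics/top0.png',0);b=cv2.cvtColor(optics.read_camera('top'),cv2.COLOR_RGB2GRAY);cv2.imwrite('pics/ecc.png',b)
a=cv2.GaussianBlur(a,(3,3),0);b=cv2.GaussianBlur(b,(3,3),0)
x0,y0,w,h=218,158,92,84
cc,M=cv2.findTransformECC(a[y0:y0+h,x0:x0+w],b[y0:y0+h,x0:x0+w],np.eye(2,3,dtype=np.float32),cv2.MOTION_EUCLIDEAN,(3,200,1e-6))
print('cc',cc);q=M@[44.,42.,1.];p0=atz('top',(262,200),.03);p1=atz('top',(q[0]+x0,q[1]+y0),.03);print('shift mm',(p1-p0)[:2]*1e3,'rot deg(img)',np.degrees(np.arctan2(M[1,0],M[0,0])))
E
python3 ecc.py
```

```text
local 0.0953 -0.1903 z 0.1749 t 9.35 F [ 0.7  0.4 -2.7] [0.1605 0.987 ] 0.5892543314835165
290 [92, 91, 73, 69, 73, 72, 73, 72, 72, 73, 73, 72, 73, 73, 74, 73, 74, 74, 73, 75, 75, 75, 75, 75, 76, 75, 76, 101, 130, 130, 130, 131, 131, 131, 131, 132, 132, 133, 91, 79, 79, 79, 79, 79, 79, 79, 143, 171, 169, 172, 173, 173, 167, 166, 77, 49, 52, 53, 54, 56]
cc 0.6244544719394228
shift mm [0.0698641  2.64024053] rot deg(img) -0.16097233
```

Call:
jog_arm(
  motion=[
    {"tx": 0.03, "ty": 0.04, "tz": 0.0, "spin": 0.0},
    {"tx": 0.09, "ty": 0.12, "tz": 0.0, "spin": 0.0},
    {"tx": 0.15, "ty": 0.21, "tz": 0.0, "spin": 0.0},
    {"tx": 0.21, "ty": 0.3, "tz": 0.0, "spin": 0.0},
    {"tx": 0.27, "ty": 0.39, "tz": 0.0, "spin": 0.0},
    {"tx": 0.33, "ty": 0.48, "tz": 0.0, "spin": 0.0},
    {"tx": 0.38, "ty": 0.56, "tz": 0.0, "spin": 0.0},
    {"tx": 0.41, "ty": 0.61, "tz": 0.0, "spin": 0.0},
    {"tx": 0.417, "ty": 0.634, "tz": 0.0, "spin": 0.0},
    {"tx": 0.417, "ty": 0.634, "tz": 0.0, "spin": 0.0},
    {"tx": 0.417, "ty": 0.634, "tz": 0.0, "spin": 0.0},
  ],
)

```text
t: 10.37
position: [0.5273, 0.1588, 0.1676]
eef_rot: [-0.001, 0.08, 0.997, -0.0]
contact_force: [-0.5, -0.8, -2.5]
finger_gap: 0.597
finger_force: 30.0
```

Call:
jog_arm(
  motion=[
    {"tx": 0.0, "ty": 0.0, "tz": 0.08, "spin": 0.0},
    {"tx": 0.0, "ty": 0.0, "tz": 0.18, "spin": 0.0},
    {"tx": 0.0, "ty": 0.0, "tz": 0.26, "spin": 0.0},
    {"tx": 0.0, "ty": 0.0, "tz": 0.3, "spin": 0.0},
    {"tx": 0.0, "ty": 0.0, "tz": 0.3, "spin": 0.0},
  ],
)

```text
t: 10.78
position: [0.5261, 0.1577, 0.0757]
eef_rot: [-0.003, 0.082, 0.997, -0.001]
contact_force: [-0.4, -0.4, -3.4]
finger_gap: 0.595
finger_force: 30.0
```

```bash
python3 loc.py; python3 prof.py w9;cp pics/w9.png pics/g.png
```

```text
local -0.0349 -0.0015 z 0.0757 t 10.7833 F [-0.4 -0.4 -3.4] [0.1627 0.9867] 0.5954650074723908
290 [97, 97, 79, 75, 80, 80, 80, 80, 80, 81, 80, 80, 80, 80, 80, 81, 80, 81, 81, 80, 81, 81, 81, 81, 81, 83, 82, 83, 83, 82, 83, 82, 82, 84, 83, 84, 83, 84, 83, 84, 84, 84, 84, 85, 85, 85, 93, 110, 108, 106, 102, 101, 101, 106, 64, 44, 47, 49, 51, 54]
310 [99, 100, 81, 76, 80, 80, 80, 80, 79, 79, 80, 80, 80, 80, 81, 80, 80, 81, 82, 81, 81, 81, 81, 81, 82, 82, 81, 82, 82, 82, 82, 82, 82, 84, 83, 84, 84, 84, 84, 85, 84, 85, 85, 86, 85, 86, 94, 111, 108, 106, 104, 101, 104, 165, 75, 46, 49, 50, 52, 54]
330 [122, 103, 82, 77, 80, 81, 81, 81, 81, 80, 80, 81, 80, 80, 81, 80, 80, 81, 81, 81, 81, 80, 81, 81, 82, 82, 81, 80, 83, 82, 83, 82, 83, 83, 84, 83, 83, 83, 84, 85, 85, 85, 84, 85, 85, 85, 94, 111, 109, 107, 106, 122, 158, 165, 76, 45, 49, 50, 53, 54]
```

View pics/g.png

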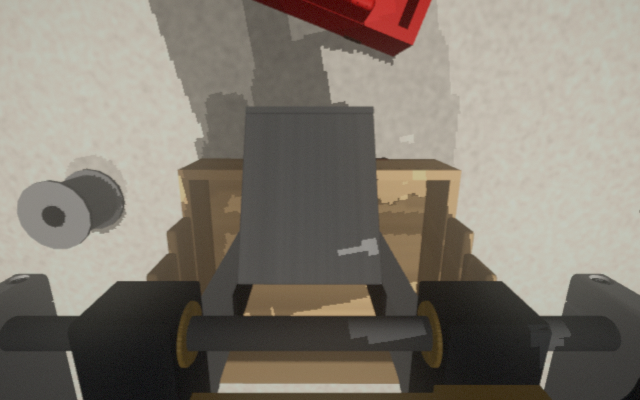

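Call:
jog_arm(
  motion=[
    {"tx": 0.0, "ty": 0.0, "tz": 0.012, "spin": 0.0},
    {"tx": 0.0, "ty": 0.0, "tz": 0.024, "spin": 0.0},
    {"tx": 0.0, "ty": 0.0, "tz": 0.036, "spin": 0.0},
    {"tx": 0.0, "ty": 0.0, "tz": 0.048, "spin": 0.0},
    {"tx": 0.0, "ty": 0.0, "tz": 0.06, "spin": 0.0},
    {"tx": 0.0, "ty": 0.0, "tz": 0.066, "spin": 0.0},
    {"tx": 0.0, "ty": 0.0, "tz": 0.066, "spin": 0.0},
  ],
)

```text
t: 11.42
position: [0.5339, 0.1589, 0.0649]
eef_rot: [0.006, 0.081, 0.997, 0.001]
contact_force: [2.2, -1.1, 11.2]
finger_gap: 0.595
finger_force: 30.0
```

```bash
python3 loc.py; python3 prof.py w10|head -1
```

```text
local -0.0273 0.0009 z 0.0649 t 11.4167 F [ 2.2 -1.1 11.2] [0.1612 0.9869] 0.5953430765540293
290 [102, 98, 85, 77, 84, 84, 83, 84, 84, 84, 85, 85, 84, 85, 85, 85, 85, 86, 86, 85, 86, 86, 86, 86, 86, 85, 87, 87, 87, 87, 87, 87, 87, 88, 88, 88, 89, 89, 88, 89, 89, 90, 90, 90, 90, 90, 91, 91, 91, 91, 93, 103, 107, 137, 76, 44, 47, 50, 52, 52]
```

Call:
jog_arm(
  motion=[
    {"tx": 0.0, "ty": 0.0, "tz": 0.012, "spin": 0.0},
    {"tx": 0.0, "ty": 0.0, "tz": 0.024, "spin": 0.0},
    {"tx": 0.0, "ty": 0.0, "tz": 0.03, "spin": 0.0},
    {"tx": 0.0, "ty": 0.0, "tz": 0.03, "spin": 0.0},
  ],
)

```text
t: 11.8
position: [0.5345, 0.1589, 0.0563]
eef_rot: [0.007, 0.081, 0.997, 0.001]
contact_force: [3.9, -1.6, 12.0]
finger_gap: 0.593
finger_force: 30.3
```

```bash
python3 loc.py; python3 prof.py w11|head -1
```

```text
local -0.0267 0.001 z 0.0563 t 11.8 F [ 3.9 -1.6 12. ] [0.1611 0.9869] 0.5931493194384871
290 [106, 106, 103, 96, 93, 90, 92, 93, 91, 91, 91, 91, 91, 91, 92, 90, 91, 91, 90, 91, 91, 91, 90, 90, 90, 90, 91, 90, 90, 91, 90, 90, 90, 90, 91, 90, 90, 89, 90, 90, 90, 90, 91, 90, 90, 89, 89, 89, 89, 89, 89, 89, 89, 88, 55, 43, 46, 47, 47, 50]
```

Call:
jog_arm(
  motion=[
    {"tx": 0.0, "ty": 0.0, "tz": 0.01, "spin": 0.0},
    {"tx": 0.0, "ty": 0.0, "tz": 0.02, "spin": 0.0},
    {"tx": 0.0, "ty": 0.0, "tz": 0.02, "spin": 0.0},
    {"tx": 0.0, "ty": 0.0, "tz": 0.02, "spin": 0.0},
    {"tx": 0.0, "ty": 0.0, "tz": 0.02, "spin": 0.0},
  ],
)

```text
t: 12.27
position: [0.536, 0.1588, 0.0512]
eef_rot: [0.009, 0.081, 0.997, 0.001]
contact_force: [6.3, -2.4, 13.7]
finger_gap: 0.597
finger_force: 33.0
```

```bash
python3 loc.py; python3 prof.py w12|head -1
```

```text
local -0.0252 0.0012 z 0.0512 t 12.2667 F [ 6.3 -2.4 13.7] [0.1606 0.987 ] 0.5965375414984087
290 [106, 108, 109, 107, 101, 101, 83, 95, 94, 94, 93, 93, 94, 93, 93, 93, 93, 94, 93, 93, 93, 92, 92, 92, 92, 93, 92, 92, 92, 92, 92, 92, 91, 91, 91, 92, 92, 91, 91, 91, 91, 91, 90, 90, 90, 91, 89, 89, 89, 88, 88, 89, 88, 88, 49, 43, 44, 48, 49, 51]
```

Call:
jog_arm(
  motion=[
    {"tx": 0.02, "ty": 0.0, "tz": -0.03, "spin": 0.0},
    {"tx": 0.04, "ty": 0.0, "tz": -0.08, "spin": 0.0},
    {"tx": 0.04, "ty": 0.0, "tz": -0.14, "spin": 0.0},
    {"tx": 0.04, "ty": 0.0, "tz": -0.14, "spin": 0.0},
    {"tx": 0.04, "ty": 0.0, "tz": -0.14, "spin": 0.0},
    {"tx": 0.04, "ty": 0.0, "tz": -0.14, "spin": 0.0},
  ],
)

```text
t: 12.82
position: [0.5162, 0.1608, 0.0859]
eef_rot: [0.0, 0.081, 0.997, 0.0]
contact_force: [-0.4, 0.0, -3.5]
finger_gap: 0.591
finger_force: 30.0
```

```bash
python3 loc.py; python3 - <<'E'
from h import *
for i in range(6):
    w=snap('wrist','w13')[1];print(manip.get_obs()['contact_force'].round(2))
s=snap('side','s13')[1]
f=lambda im,x,y,w,h,k:cv2.resize(im[y:y+h,x:x+w],None,fx=k,fy=k,interpolation=cv2.INTER_CUBIC)
cv2.imwrite('pics/k.png',np.hstack([f(s,235,130,100,100,4),f(w,120,0,400,400,1)])[...,::-1])
E
python3 fit3.py 125 302 60
```

```text
local -0.0451 -0.0001 z 0.0859 t 12.8167 F [-0.4  0.  -3.5] [0.1612 0.9869] 0.5910438354802923
[-0.89 -0.85 -3.35]
[ 1.01 -0.66 -3.88]
[ 0.11 -0.79 -2.59]
[ 0.22  0.07 -2.9 ]
[-0.73 -0.47 -3.09]
[ 0.94  0.24 -3.06]
44.9 [ 38.7 -31. ] 0.0
85.5 [67.5 -7.9] 0.0
```

```bash
python3 - <<'E'
from tilt import *
b=cv2.GaussianBlur(cv2.imread('pics/w13.png',0),(3,3),0)
for c in(290,320,350):print(c,[int(v) for v in b[60:340:3,c]])
for h,p in((68,-4),(60,0)):
  for d in(85,95,105,115):
    print(h,d,[proj('wrist',pt(np.radians(d),u+p,v,0),o)[1].round() for u,v in((28,-h),(-28,-h),(-28,75-h),(28,75-h))])
E
```

```text
290 [94, 95, 95, 95, 97, 96, 95, 97, 95, 96, 98, 100, 97, 97, 98, 97, 97, 97, 93, 90, 90, 78, 83, 84, 84, 84, 84, 83, 83, 83, 84, 83, 84, 83, 84, 82, 82, 83, 82, 82, 83, 83, 83, 82, 82, 82, 83, 83, 82, 82, 82, 81, 83, 82, 81, 82, 81, 82, 81, 81, 80, 81, 81, 80, 81, 81, 81, 81, 80, 80, 80, 80, 80, 80, 80, 80, 79, 79, 79, 79, 77, 78, 79, 78, 78, 61, 38, 39, 40, 42, 45, 46, 47, 49]
320 [92, 93, 97, 109, 100, 99, 99, 96, 94, 93, 94, 94, 96, 96, 97, 98, 99, 97, 94, 93, 92, 79, 83, 85, 85, 84, 84, 84, 84, 84, 82, 83, 83, 83, 83, 83, 83, 82, 83, 82, 82, 83, 82, 82, 82, 83, 82, 83, 82, 82, 82, 83, 82, 82, 81, 82, 81, 82, 81, 82, 82, 82, 82, 82, 81, 81, 82, 82, 81, 81, 80, 81, 81, 80, 80, 81, 80, 80, 81, 79, 80, 80, 80, 80, 81, 61, 39, 40, 42, 43, 45, 45, 48, 49]
350 [53, 97, 98, 144, 161, 167, 164, 165, 170, 171, 170, 170, 167, 166, 168, 167, 168, 169, 122, 93, 93, 82, 87, 88, 88, 88, 88, 87, 88, 87, 87, 86, 87, 87, 86, 86, 85, 85, 85, 84, 84, 84, 84, 84, 84, 84, 84, 83, 83, 83, 83, 82, 83, 83, 83, 82, 82, 82, 82, 82, 82, 82, 82, 81, 109, 148, 148, 147, 100, 81, 81, 80, 80, 81, 79, 79, 80, 79, 79, 79, 79, 79, 78, 78, 77, 61, 40, 50, 58, 63, 47, 46, 47, 49]
68 85 [np.float64(126.0), np.float64(123.0), np.float64(296.0), np.float64(251.0)]
68 95 [np.float64(120.0), np.float64(141.0), np.float64(305.0), np.float64(244.0)]
68 105 [np.float64(117.0), np.float64(166.0), np.float64(313.0), np.float64(237.0)]
68 115 [np.float64(118.0), np.float64(199.0), np.float64(317.0), np.float64(231.0)]
60 85 [np.float64(140.0), np.float64(143.0), np.float64(308.0), np.float64(261.0)]
60 95 [np.float64(133.0), np.float64(159.0), np.float64(314.0), np.float64(252.0)]
60 105 [np.float64(129.0), np.float64(181.0), np.float64(317.0), np.float64(243.0)]
60 115 [np.float64(129.0), np.float64(209.0), np.float64(318.0), np.float64(235.0)]
```

Call:
jog_arm(
  motion=[
    {"tx": 0.05, "ty": 0.0, "tz": 0.02, "spin": 0.0},
    {"tx": 0.1, "ty": 0.0, "tz": 0.04, "spin": 0.0},
    {"tx": 0.1, "ty": 0.0, "tz": 0.04, "spin": 0.0},
    {"tx": 0.1, "ty": 0.0, "tz": 0.04, "spin": 0.0},
    {"tx": -0.03, "ty": 0.0, "tz": 0.04, "spin": 0.0},
    {"tx": -0.07, "ty": 0.0, "tz": 0.04, "spin": 0.0},
    {"tx": -0.07, "ty": 0.0, "tz": 0.04, "spin": 0.0},
    {"tx": -0.07, "ty": 0.0, "tz": 0.04, "spin": 0.0},
    {"tx": -0.07, "ty": 0.0, "tz": 0.04, "spin": 0.0},
    {"tx": -0.07, "ty": 0.0, "tz": 0.04, "spin": 0.0},
  ],
)

```text
t: 14.0
position: [0.536, 0.1576, 0.0737]
eef_rot: [-0.0, 0.081, 0.997, -0.0]
contact_force: [-0.2, -0.6, -2.6]
finger_gap: 0.594
finger_force: 30.0
```

```bash
python3 loc.py; cat > wt.py <<'E'
from h import *
print(np.mean([(optics.read_camera('wrist'),manip.get_obs()['contact_force'])[1] for i in range(8)],0).round(2))
E
python3 wt.py
```

```text
local -0.025 0.0 z 0.0737 t 14.0 F [-0.2 -0.6 -2.6] [0.1608 0.987 ] 0.5943668121160743
[-0.14 -0.04 -2.91]
```

```bash
python3 - <<'E'
from h import *
w=snap('wrist','w14')[1];s=snap('side','s14')[1];t=snap('top','t14')[1]
f=lambda im,x,y,w,h,k:cv2.resize(im[y:y+h,x:x+w],None,fx=k,fy=k,interpolation=cv2.INTER_CUBIC)
cv2.imwrite('pics/k.png',np.hstack([f(s,220,120,100,150,4),f(w,120,0,400,400,1.0)[:, :] if 0 else cv2.resize(w[:,120:520],(400,600))])[...,::-1])
E
```

View pics/k.png

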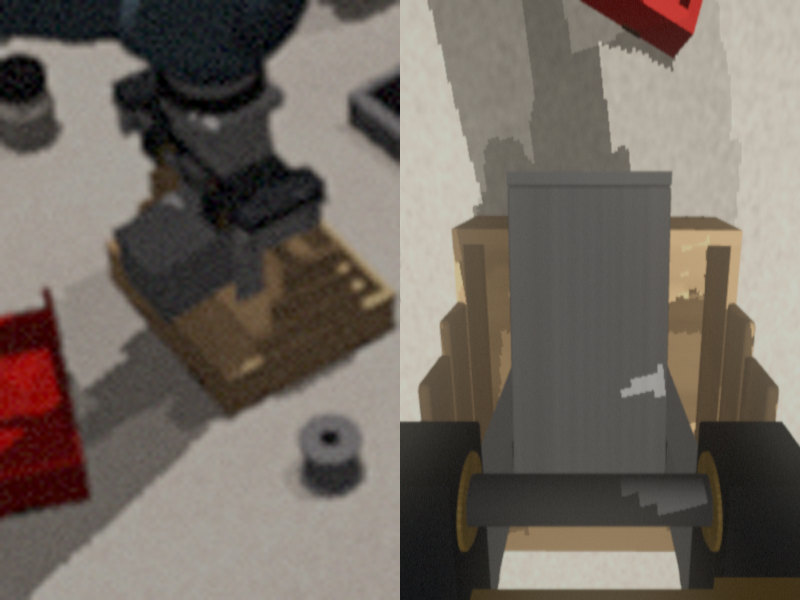

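```bash
cat > fit4.py <<'E'
from tilt import *
from scipy.optimize import least_squares as ls
def solve(rU,wU,rL,rM,wM,x0=(90,65,-10)):
    def P(th,h,p,u,v): 
        a=proj('wrist',pt(th,u+p,v-h,-28),o);b=proj('wrist',pt(th,u+p,v-h,28),o);return a[1],abs(b[0]-a[0])
    def g(x):
        th=np.radians(x[0]);r,w=P(th,x[1],x[2],-28,0);r2,_=P(th,x[1],x[2],28,0)
        # width at row rM along upper face
        vs=np.linspace(0,75,40);q=np.array([P(th,x[1],x[2],-28,v) for v in vs]);wm=np.interp(rM,q[:,0],q[:,1])
        return [r-rU,w-wU,r2-rL,wm-wM]
    s=ls(g,x0);print(s.x.round(1),s.fun.round(1))
    return s.x
if __name__=='__main__':
    import sys;solve(*map(float,sys.argv[1:6]))
E
python3 fit4.py 123.5 162 114.7 313 153
```

```text
[ 87.3  70.4 -23.8] [-3.   5.8  5.5 -6.7]
```

```bash
cat > fit5.py <<'E'
from tilt import *
from scipy.optimize import least_squares as ls
def run(rU,wU,rM,wM,x0):
    def P(x,u,v):
        th=np.radians(x[0]);a=proj('wrist',pt(th,u+x[2],v-x[1],-28),o);b=proj('wrist',pt(th,u+x[2],v-x[1],28),o);return a[1],b[0]-a[0]
    def g(x):
        r,w=P(x,-28,0);q=np.array([P(x,-28,v) for v in np.linspace(0,75,30)])
        return [r-rU,abs(w)-wU,(np.interp(rM,q[:,0],abs(q[:,1])) if rM<q[-1,0] else abs(q[-1,1])+(q[-1,0]-rM)*3)-wM]
    s=ls(g,x0);print('theta,h,p',s.x.round(1),s.fun.round(1),'mouth row',P(s.x,-28,75),'low edge',P(s.x,28,0))
import sys
a=list(map(float,sys.argv[1:]))
for t in (75,90,105):run(*a,[t,65,-10])
E
echo w9; python3 fit5.py 106 127 283 141; echo w14; python3 fit5.py 114.7 163 313 153;  python3 fit5.py 123.5 162 313 153; python3 -c "
from h import *
b=cv2.imread('pics/w14.png',0)
for r in range(106,130,2):
    e=np.abs(np.diff(cv2.GaussianBlur(b,(3,3),0)[r,200:420].astype(int)));print(r,[(200+i,int(e[i])) for i in np.argsort(-e)[:6]])"
```

```text
w9
w14
theta,h,p [ 80.3  66.  -28.5] [-0.  0. -0.] mouth row (np.float64(322.96702407340194), np.float64(152.5020919545347)) low edge (np.float64(129.86435678948789), np.float64(108.93172660311032))
theta,h,p [ 80.3  66.  -28.5] [0. 0. 0.] mouth row (np.float64(322.9670240737124), np.float64(152.50209195459462)) low edge (np.float64(129.8643567896495), np.float64(108.93172660314332))
theta,h,p [ 80.   62.7 -28.5] [-0.  0.  0.] mouth row (np.float64(330.6127500862435), np.float64(152.17179803279825)) low edge (np.float64(136.32332524013793), np.float64(108.46367918455849))
theta,h,p [ 80.   62.7 -28.5] [0. 0. 0.] mouth row (np.float64(330.6127500862856), np.float64(152.17179803281033)) low edge (np.float64(136.32332524015607), np.float64(108.46367918456488))
106 [(np.int64(348), 26), (np.int64(349), 23), (np.int64(347), 13), (np.int64(253), 9), (np.int64(350), 8), (np.int64(204), 8)]
108 [(np.int64(349), 25), (np.int64(348), 22), (np.int64(350), 13), (np.int64(347), 10), (np.int64(204), 9), (np.int64(205), 7)]
110 [(np.int64(349), 27), (np.int64(350), 23), (np.int64(348), 13), (np.int
[... 5102 characters left out ...]
  r,w=P(x,-28,0);q=np.array([P(x,-28,v) for v in np.linspace(0,75,30)])
                               ~^^^^^^^^^
  File "fit5.py", line 5, in P
    th=np.radians(x[0]);a=proj('wrist',pt(th,u+x[2],v-x[1],-28),o);b=proj('wrist',pt(th,u+x[2],v-x[1],28),o);return a[1],b[0]-a[0]
                                                                     ~~~~^^^^^^^^^^^^^^^^^^^^^^^^^^^^^^^^^^^
  File "h.py", line 20, in proj
    r,p,c=pose(n,o);q=(np.array(X)-p)@r;K=np.array(c['intrinsics']);s=np.array([q[0]/-q[2],-q[1]/-q[2]]);s*=1+c['k1']*(s@s);return K[:2,:2]@s+K[:2,2]
          ~~~~^^^^^
  File "h.py", line 8, in pose
    c=optics.camera_info(n)
ValueError: time passes only in moves, steps and waits
```

```bash
sed -i 's/^def pose(n,o=None):/from functools import lru_cache\noptics_info=lru_cache(None)(optics.camera_info)\ndef pose(n,o=None):/; s/c=optics.camera_info(n)/c=optics_info(n)/' h.py
echo w9; python3 fit5.py 106 127 281 141 2>&1|tail -3; echo w14; python3 fit5.py 114.7 163 313 153 2>&1|tail -3; python3 wt.py
```

```text
w9
theta,h,p [ 63.4  64.1 -16.3] [ 0.  0. -0.] mouth row (np.float64(281.6352306491612), np.float64(141.05102645320926)) low edge (np.float64(147.98354039178872), np.float64(91.91700981190172))
theta,h,p [ 63.4  64.1 -16.3] [-0. -0.  0.] mouth row (np.float64(281.63523064916086), np.float64(141.0510264532095)) low edge (np.float64(147.98354039178895), np.float64(91.91700981190172))
theta,h,p [ 63.4  64.1 -16.3] [0. 0. 0.] mouth row (np.float64(281.63523064917877), np.float64(141.05102645321236)) low edge (np.float64(147.98354039179776), np.float64(91.9170098119032))
w14
theta,h,p [ 80.3  66.  -28.5] [-0.  0. -0.] mouth row (np.float64(322.96702407340194), np.float64(152.5020919545347)) low edge (np.float64(129.86435678948789), np.float64(108.93172660311032))
theta,h,p [ 80.3  66.  -28.5] [0. 0. 0.] mouth row (np.float64(322.9670240737124), np.float64(152.50209195459462)) low edge (np.float64(129.8643567896495), np.float64(108.93172660314332))
theta,h,p [ 80.3  66.  -28.5] [-0.  0.  0.] mouth row (np.float64(322.96702407350665), np.float64(152.50209195471734)) low edge (np.float64(129.86435678884703), np.float64(108.93172660343473))
[ 0.17  0.18 -2.95]
```

```bash
python3 - <<'E'
from h import *
o=manip.get_obs();C=np.array([.5607,.1536]);a=-.1614
for uv in((410,35),(395,37),(330,5),(430,0)):
  for z in(.044,.0):
    p=atz('wrist',uv,z,o);d=p[:2]-C;print(uv,z,p.round(3),(d[0]*np.cos(a)+d[1]*np.sin(a)).round(3),(-d[0]*np.sin(a)+d[1]*np.cos(a)).round(3))
E
python3 loc.py
```

```text
(410, 35) 0.044 [0.434 0.229 0.044] -0.137 0.054
(410, 35) 0.0 [0.428 0.243 0.   ] -0.145 0.067
(395, 37) 0.044 [0.433 0.221 0.044] -0.136 0.047
(395, 37) 0.0 [0.427 0.233 0.   ] -0.144 0.057
(330, 5) 0.044 [0.413 0.19  0.044] -0.152 0.012
(330, 5) 0.0 [0.402 0.194 0.   ] -0.163 0.014
(430, 0) 0.044 [0.419 0.241 0.044] -0.154 0.063
(430, 0) 0.0 [0.41  0.257 0.   ] -0.166 0.078
local -0.0244 -0.0 z 0.0738 t 14.95 F [-0.3  0.4 -3.9] [0.1611 0.9869] 0.5930901399432538
```

Call:
jog_arm(
  motion=[
    {"tx": 0.02, "ty": 0.0, "tz": -0.07, "spin": 0.0},
    {"tx": 0.05, "ty": -0.03, "tz": -0.12, "spin": 0.0},
    {"tx": 0.11, "ty": -0.09, "tz": -0.12, "spin": 0.0},
    {"tx": 0.17, "ty": -0.14, "tz": -0.12, "spin": 0.0},
    {"tx": 0.213, "ty": -0.183, "tz": -0.12, "spin": 0.0},
    {"tx": 0.213, "ty": -0.183, "tz": -0.12, "spin": 0.0},
    {"tx": 0.213, "ty": -0.183, "tz": -0.02, "spin": 0.0},
    {"tx": 0.213, "ty": -0.183, "tz": 0.07, "spin": 0.0},
    {"tx": 0.213, "ty": -0.183, "tz": 0.13, "spin": 0.0},
    {"tx": 0.213, "ty": -0.183, "tz": 0.165, "spin": 0.0},
    {"tx": 0.213, "ty": -0.183, "tz": 0.165, "spin": 0.0},
  ],
)

```text
t: 15.87
position: [0.4633, 0.1137, 0.0222]
eef_rot: [-0.002, 0.081, 0.997, -0.0]
contact_force: [-0.3, -0.2, -2.2]
finger_gap: 0.593
finger_force: 30.0
```

```bash
python3 loc.py; python3 wt.py; python3 ecc.py; python3 - <<'E'
import cv2,numpy as np
from h import *
snap('wrist','w15')
b=cv2.GaussianBlur(cv2.imread('pics/w15.png',0),(3,3),0)
print([int(v) for v in b[60:330:3,300]])
for r in(130,200,280):
    e=np.abs(np.diff(b[r,200:420].astype(int)));print(r,sorted(200+i for i in np.argsort(-e)[:8]))
E
```

```text
local -0.0897 -0.055 z 0.0222 t 15.8667 F [-0.3 -0.2 -2.2] [0.1611 0.9869] 0.5925499795849026
[ 0.24 -0.01 -2.91]
[40, 40, 81, 114, 113, 114, 114, 113, 113, 114, 113, 111, 109, 108, 109, 112, 115, 116, 110, 107, 107, 93, 100, 101, 102, 101, 100, 101, 101, 102, 100, 101, 101, 101, 102, 100, 101, 101, 100, 101, 101, 100, 100, 101, 100, 100, 100, 100, 101, 100, 100, 99, 100, 100, 99, 99, 100, 99, 99, 99, 99, 99, 98, 100, 99, 98, 99, 99, 98, 98, 98, 98, 97, 97, 98, 98, 97, 97, 97, 97, 98, 97, 98, 98, 97, 77, 52, 54, 57, 59]
130 [np.int64(226), np.int64(227), np.int64(389), np.int64(390), np.int64(391), np.int64(395), np.int64(396), np.int64(397)]
200 [np.int64(228), np.int64(229), np.int64(387), np.int64(388), np.int64(389), np.int64(390), np.int64(410), np.int64(411)]
280 [np.int64(207), np.int64(208), np.int64(209), np.int64(210), np.int64(211), np.int64(232), np.int64(233), np.int64(384)]Traceback (most recent call last):
  File "ecc.py", line 5, in <module>
    cc,M=cv2.findTransformECC(a[y0:y0+h,x0:x0+w],b[y0:y0+h,x0:x0+w],np.eye(2,3,dtype=np.float32),cv2.MOTION_EUCLIDEAN,(3,200,1e-6))
         ~~~~~~~~~~~~~~~~~~~~^^^^^^^^^^^^^^^^^^^^^^^^^^^^^^^^^^^^^^^^^^^^^^^^^^^^^^^^^^^^^^^^^^^^^^^^^^^^^^^^^^^^^^^^^^^^^^^^^^^^^^
cv2.error: OpenCV(4.12.0) /io/opencv/modules/video/src/ecc.cpp:589: error: (-7:Iterations do not converge) The algorithm stopped before its convergence. The correlation is going to be minimized. Images may be uncorrelated or non-overlapped in function 'findTransformECC'
```

Call:
jog_arm(
  motion=[
    {"tx": 0.0, "ty": 0.0, "tz": 0.004, "spin": 0.0},
    {"tx": 0.0, "ty": 0.0, "tz": 0.004, "spin": 0.0},
    {"tx": 0.0, "ty": 0.0, "tz": 0.004, "spin": 0.0},
    {"tx": 0.0, "ty": 0.0, "tz": 0.004, "spin": 0.0},
    {"tx": 0.0, "ty": 0.0, "tz": 0.004, "spin": 0.0},
    {"tx": 0.0, "ty": 0.0, "tz": 0.004, "spin": 0.0},
    {"tx": 0.0, "ty": 0.0, "tz": 0.004, "spin": 0.0},
    {"tx": 0.0, "ty": 0.0, "tz": 0.004, "spin": 0.0},
  ],
  claw=0.8,
)

```text
t: 17.03
position: [0.4647, 0.1136, 0.0232]
eef_rot: [-0.0, 0.081, 0.997, 0.0]
contact_force: [-0.7, -0.7, 0.2]
finger_gap: 0.8
finger_force: 0.0
```

```bash
python3 loc.py; python3 - <<'E'
import cv2,numpy as np
from h import *
snap('wrist','w16');snap('side','s16')
b=cv2.GaussianBlur(cv2.imread('pics/w16.png',0),(3,3),0)
print([int(v) for v in b[60:330:3,300]])
for r in(140,160,200,240,280):
    e=np.abs(np.diff(b[r,200:420].astype(int)));print(r,sorted((200+int(i),int(e[i])) for i in np.argsort(-e)[:10]))
E
```

```text
local -0.0883 -0.0549 z 0.0232 t 17.0333 F [-0.7 -0.7  0.2] [0.1611 0.9869] 0.7996503055657531
[40, 41, 62, 114, 113, 113, 114, 114, 113, 114, 114, 112, 109, 109, 108, 110, 114, 115, 116, 114, 113, 114, 101, 70, 71, 73, 99, 100, 94, 96, 97, 97, 97, 96, 97, 96, 97, 96, 96, 97, 97, 97, 96, 97, 97, 96, 96, 96, 96, 96, 95, 97, 97, 96, 96, 96, 96, 97, 96, 96, 96, 95, 96, 96, 96, 97, 97, 96, 96, 95, 96, 96, 95, 95, 96, 95, 94, 95, 115, 113, 95, 97, 130, 133, 133, 101, 52, 56, 58, 61]
140 [(212, 2), (235, 2), (236, 5), (237, 6), (238, 3), (381, 6), (382, 17), (383, 30), (384, 25), (385, 9)]
160 [(237, 3), (238, 7), (239, 7), (379, 3), (380, 6), (381, 6), (384, 11), (385, 27), (386, 24), (387, 8)]
200 [(240, 8), (241, 8), (377, 13), (378, 13), (379, 7), (382, 10), (388, 13), (389, 28), (390, 24), (391, 9)]
240 [(214, 16), (215, 14), (235, 14), (236, 12), (243, 20), (244, 18), (375, 18), (376, 15), (381, 12), (382, 14)]
280 [(214, 13), (233, 20), (234, 35), (235, 28), (245, 16), (246, 18), (382, 12), (383, 15), (402, 12), (403, 16)]
```

```bash
python3 fit5.py 138 146.5 240 132|tail -2;  python3 - <<'E'
from tilt import *
# expected for flat cup on bench: theta=90, upper face z=.056
p=(28+28-56)*0
for h in(55,60,66):
    pz=-(56-o['position'][2]*1e3-28)
    print(h,pz,[proj('wrist',pt(np.pi/2,-28+pz,v-h,y),o).round(1).tolist() for v,y in((0,-28),(0,28),(75,-28),(75,28))])
E
```

```text
theta,h,p [92.9 67.2 -2.6] [-0.  0.  0.] mouth row (np.float64(303.2427600015175), np.float64(123.0305689130185)) low edge (np.float64(122.13134537504637), np.float64(102.79415112736018))
theta,h,p [92.9 67.2 -2.6] [ 0. -0. -0.] mouth row (np.float64(303.24276000151724), np.float64(123.03056891301696)) low edge (np.float64(122.13134537504637), np.float64(102.79415112736007))
55 -4.8353839827710985 [[236.1, 164.6], [378.1, 164.5], [246.1, 327.0], [368.9, 327.0]]
60 -4.8353839827710985 [[235.3, 151.9], [378.8, 151.8], [245.5, 317.6], [369.4, 317.5]]
66 -4.8353839827710985 [[234.4, 136.4], [379.7, 136.3], [244.8, 306.0], [370.1, 305.9]]
```

Call:
jog_arm(
  motion=[
    {"tx": 0.02, "ty": 0.0, "tz": -0.02, "spin": 0.0},
    {"tx": 0.053, "ty": 0.0, "tz": -0.02, "spin": 0.0},
    {"tx": 0.053, "ty": 0.0, "tz": -0.02, "spin": 0.0},
    {"tx": 0.053, "ty": 0.0, "tz": -0.02, "spin": 0.0},
  ],
)

```text
t: 17.47
position: [0.4482, 0.1163, 0.0291]
eef_rot: [-0.0, 0.081, 0.997, 0.0]
contact_force: [0.4, 0.3, -0.6]
finger_gap: 0.802
finger_force: 0.0
```

Call:
jog_arm(
  motion=[
    {"tx": 0.0, "ty": 0.0, "tz": 0.0, "spin": 0.0},
    {"tx": 0.0, "ty": 0.0, "tz": 0.0, "spin": 0.0},
    {"tx": 0.0, "ty": 0.0, "tz": 0.0, "spin": 0.0},
    {"tx": 0.0, "ty": 0.0, "tz": 0.0, "spin": 0.0},
    {"tx": 0.0, "ty": 0.0, "tz": 0.0, "spin": 0.0},
    {"tx": 0.0, "ty": 0.0, "tz": 0.0, "spin": 0.0},
  ],
  claw=0,
)

```text
t: 17.97
position: [0.4492, 0.1161, 0.0292]
eef_rot: [0.0, 0.081, 0.997, 0.0]
contact_force: [0.6, -0.5, 0.1]
finger_gap: 0.593
finger_force: 30.0
```

```bash
python3 loc.py
```

```text
local -0.104 -0.0549 z 0.0292 t 17.9667 F [ 0.6 -0.5  0.1] [0.1612 0.9869] 0.5925254025909951
```

Call:
jog_arm(
  motion=[
    {"tx": 0.0, "ty": 0.0, "tz": -0.03, "spin": 0.0},
    {"tx": 0.0, "ty": 0.0, "tz": -0.08, "spin": 0.0},
    {"tx": 0.0, "ty": 0.0, "tz": -0.13, "spin": 0.0},
    {"tx": 0.0, "ty": 0.0, "tz": -0.165, "spin": 0.0},
    {"tx": 0.0, "ty": 0.0, "tz": -0.17, "spin": 0.0},
    {"tx": 0.0, "ty": 0.0, "tz": -0.17, "spin": 0.0},
    {"tx": -0.06, "ty": 0.07, "tz": -0.17, "spin": 0.0},
    {"tx": -0.14, "ty": 0.117, "tz": -0.17, "spin": 0.0},
    {"tx": -0.215, "ty": 0.117, "tz": -0.17, "spin": 0.0},
    {"tx": -0.215, "ty": 0.117, "tz": -0.17, "spin": 0.0},
    {"tx": -0.215, "ty": 0.117, "tz": -0.17, "spin": 0.0},
    {"tx": -0.215, "ty": 0.117, "tz": -0.17, "spin": 0.0},
    {"tx": -0.215, "ty": 0.117, "tz": -0.17, "spin": 0.0},
  ],
)

```text
t: 19.05
position: [0.5168, 0.1403, 0.0792]
eef_rot: [-0.001, 0.081, 0.997, -0.0]
contact_force: [-0.0, -0.3, -2.6]
finger_gap: 0.591
finger_force: 30.0
```

```bash
python3 loc.py; python3 wt.py
```

```text
local -0.0412 -0.0202 z 0.0792 t 19.05 F [-0.  -0.3 -2.6] [0.1612 0.9869] 0.5913396241509936
[-0.03  0.09 -2.92]
```

Call:
jog_arm(
  motion=[
    {"tx": 0.0, "ty": 0.0, "tz": 0.02, "spin": 0.0},
    {"tx": 0.0, "ty": 0.0, "tz": 0.035, "spin": 0.0},
    {"tx": 0.0, "ty": 0.0, "tz": 0.05, "spin": 0.0},
    {"tx": 0.0, "ty": 0.0, "tz": 0.065, "spin": 0.0},
    {"tx": 0.0, "ty": 0.0, "tz": 0.08, "spin": 0.0},
    {"tx": 0.0, "ty": 0.0, "tz": 0.09, "spin": 0.0},
    {"tx": 0.0, "ty": 0.0, "tz": 0.09, "spin": 0.0},
  ],
)

```text
t: 20.03
position: [0.5258, 0.1395, 0.0585]
eef_rot: [0.008, 0.081, 0.997, -0.0]
contact_force: [6.4, -5.1, 14.4]
finger_gap: 0.595
finger_force: 30.0
```

```bash
python3 loc.py; cat > edges.py <<'E'
import sys
from h import *
o,im=snap('wrist',sys.argv[1]);b=cv2.GaussianBlur(cv2.cvtColor(im,cv2.COLOR_RGB2GRAY),(3,3),0)
print([int(v) for v in b[90:330:3,300]])
for r in(130,160,180,200,220,240,270,290):
    e=np.abs(np.diff(b[r,200:420].astype(int)));print(r,sorted((200+int(i),int(e[i])) for i in np.argsort(-e)[:8]))
E
python3 edges.py w17
```

```text
local -0.0322 -0.0195 z 0.0585 t 20.0333 F [ 6.4 -5.1 14.4] [0.1607 0.987 ] 0.5951913917374392
[104, 104, 106, 106, 105, 105, 105, 107, 105, 105, 105, 104, 104, 102, 103, 105, 107, 105, 105, 77, 68, 71, 70, 68, 68, 69, 69, 68, 69, 67, 68, 68, 67, 68, 67, 68, 67, 68, 80, 81, 82, 82, 82, 82, 82, 83, 82, 82, 82, 83, 83, 83, 83, 83, 82, 83, 82, 83, 83, 83, 83, 82, 83, 83, 82, 83, 82, 101, 90, 83, 83, 83, 90, 105, 106, 79, 39, 41, 44, 44]
130 [(226, 2), (360, 11), (361, 22), (362, 17), (363, 5), (364, 4), (365, 7), (366, 3)]
160 [(200, 2), (209, 3), (210, 4), (211, 4), (212, 6), (213, 5), (214, 4), (369, 3)]
180 [(241, 9), (242, 8), (375, 11), (376, 12), (377, 8), (386, 9), (387, 19), (388, 18)]
200 [(210, 9), (383, 11), (384, 18), (385, 26), (386, 22), (400, 18), (401, 23), (402, 11)]
220 [(200, 9), (201, 11), (211, 9), (212, 7), (228, 9), (229, 10), (381, 8), (382, 7)]
240 [(364, 9), (365, 21), (366, 20), (378, 20), (379, 21), (380, 9), (384, 14), (385, 15)]
270 [(240, 7), (241, 6), (243, 11), (374, 10), (377, 7), (401, 12), (402, 16), (403, 12)]
290 [(245, 19), (371, 16), (372, 23), (412, 24), (413, 32), (414, 23), (417, 35), (418, 54)]
```

Call:
jog_arm(
  motion=[
    {"tx": 0.0, "ty": 0.0, "tz": -0.03, "spin": 0.0},
    {"tx": 0.01, "ty": 0.0, "tz": -0.06, "spin": 0.0},
    {"tx": 0.01, "ty": 0.0, "tz": -0.06, "spin": 0.0},
    {"tx": 0.01, "ty": 0.0, "tz": -0.06, "spin": 0.0},
  ],
)

```text
t: 20.42
position: [0.5146, 0.1411, 0.0708]
eef_rot: [-0.0, 0.081, 0.997, -0.0]
contact_force: [-0.0, -0.1, -1.5]
finger_gap: 0.597
finger_force: 30.0
```

```bash
python3 loc.py; python3 wt.py; python3 edges.py w18|head -1
```

```text
local -0.0435 -0.0198 z 0.0708 t 20.4167 F [-0.  -0.1 -1.5] [0.1608 0.987 ] 0.5973292576147541
[ 0.03 -0.07 -1.63]
[103, 103, 101, 100, 103, 103, 100, 100, 101, 102, 102, 101, 103, 103, 102, 100, 101, 101, 99, 71, 66, 68, 67, 66, 66, 66, 66, 66, 67, 65, 66, 66, 65, 66, 66, 65, 65, 66, 78, 78, 79, 79, 79, 78, 79, 79, 79, 79, 79, 79, 79, 79, 79, 79, 79, 79, 79, 80, 79, 79, 80, 80, 79, 80, 80, 79, 79, 82, 94, 82, 79, 79, 80, 92, 102, 75, 37, 40, 41, 43]
```

Call:
jog_arm(
  motion=[
    {"tx": 0.0, "ty": 0.05, "tz": -0.03, "spin": 0.0},
    {"tx": 0.0, "ty": -0.03, "tz": -0.03, "spin": 0.0},
    {"tx": 0.0, "ty": 0.03, "tz": -0.03, "spin": 0.0},
    {"tx": 0.04, "ty": 0.0, "tz": -0.03, "spin": 0.0},
    {"tx": 0.0, "ty": 0.0, "tz": -0.03, "spin": 0.0},
    {"tx": 0.0, "ty": 0.0, "tz": -0.03, "spin": 0.0},
    {"tx": 0.0, "ty": 0.0, "tz": -0.03, "spin": 0.0},
  ],
)

```text
t: 21.45
position: [0.5158, 0.1408, 0.0804]
eef_rot: [0.0, 0.081, 0.997, 0.0]
contact_force: [-1.0, -0.3, -2.1]
finger_gap: 0.593
finger_force: 30.0
```

```bash
python3 wt.py;python3 wt.py; python3 edges.py w19|head -1
```

```text
[ 0.26  0.16 -1.61]
[ 0.02 -0.06 -1.55]
[101, 103, 99, 99, 101, 101, 100, 98, 101, 101, 100, 100, 101, 101, 99, 99, 99, 99, 97, 71, 67, 67, 68, 66, 65, 66, 65, 65, 65, 64, 65, 64, 65, 65, 64, 65, 64, 65, 77, 78, 78, 77, 77, 78, 78, 78, 78, 78, 78, 79, 78, 79, 78, 78, 78, 78, 79, 78, 78, 79, 79, 78, 78, 79, 78, 79, 78, 82, 99, 79, 78, 79, 81, 101, 102, 76, 38, 41, 43, 46]
```

Call:
jog_arm(
  motion=[
    {"tx": 0.0, "ty": 0.0, "tz": -0.04, "spin": 0.0},
    {"tx": 0.08, "ty": -0.04, "tz": -0.04, "spin": 0.0},
    {"tx": 0.16, "ty": -0.1, "tz": -0.04, "spin": 0.0},
    {"tx": 0.223, "ty": -0.117, "tz": -0.04, "spin": 0.0},
    {"tx": 0.223, "ty": -0.117, "tz": -0.04, "spin": 0.0},
    {"tx": 0.223, "ty": -0.117, "tz": 0.06, "spin": 0.0},
    {"tx": 0.223, "ty": -0.117, "tz": 0.12, "spin": 0.0},
    {"tx": 0.223, "ty": -0.117, "tz": 0.148, "spin": 0.0},
    {"tx": 0.223, "ty": -0.117, "tz": 0.148, "spin": 0.0},
  ],
)

```text
t: 23.05
position: [0.4429, 0.117, 0.0346]
eef_rot: [-0.002, 0.081, 0.997, -0.0]
contact_force: [0.0, -0.7, -1.5]
finger_gap: 0.594
finger_force: 30.0
```

Call:
jog_arm(
  motion=[
    {"tx": 0.0, "ty": 0.0, "tz": 0.0, "spin": 0.0},
    {"tx": 0.0, "ty": 0.0, "tz": 0.0, "spin": 0.0},
    {"tx": 0.0, "ty": 0.0, "tz": 0.0, "spin": 0.0},
    {"tx": 0.0, "ty": 0.0, "tz": 0.0, "spin": 0.0},
    {"tx": 0.0, "ty": 0.0, "tz": 0.0, "spin": 0.0},
    {"tx": 0.0, "ty": 0.0, "tz": 0.0, "spin": 0.0},
  ],
  claw=0.8,
)

```text
t: 23.55
position: [0.4441, 0.117, 0.0363]
eef_rot: [0.001, 0.081, 0.997, 0.0]
contact_force: [-0.9, 0.6, -0.1]
finger_gap: 0.802
finger_force: 0.0
```

```bash
python3 loc.py; python3 edges.py w20
```

```text
local -0.1092 -0.0548 z 0.0363 t 23.55 F [-0.9  0.6 -0.1] [0.1611 0.9869] 0.8018246301059386
[60, 60, 60, 58, 57, 57, 92, 116, 115, 114, 114, 114, 115, 114, 111, 110, 109, 88, 71, 71, 72, 72, 90, 99, 95, 95, 96, 97, 96, 96, 96, 97, 95, 96, 96, 97, 96, 96, 97, 96, 96, 97, 96, 96, 96, 96, 96, 96, 97, 97, 96, 97, 96, 96, 96, 96, 96, 96, 96, 95, 98, 121, 101, 96, 96, 96, 96, 116, 121, 121, 121, 121, 93, 80, 81, 67, 52, 55, 57, 58]
130 [(345, 6), (346, 8), (347, 10), (348, 9), (349, 6), (350, 6), (410, 7), (412, 6)]
160 [(244, 5), (245, 6), (413, 6), (414, 8), (415, 6), (416, 5), (417, 6), (418, 5)]
180 [(245, 7), (246, 9), (372, 5), (373, 7), (379, 12), (380, 27), (381, 25), (382, 8)]
200 [(200, 27), (201, 16), (381, 12), (382, 25), (383, 24), (393, 10), (395, 19), (396, 18)]
220 [(215, 4), (216, 5), (217, 3), (247, 7), (248, 8), (249, 4), (370, 6), (371, 6)]
240 [(244, 25), (245, 35), (246, 23), (249, 17), (369, 16), (371, 18), (372, 36), (373, 28)]
270 [(237, 15), (238, 29), (239, 29), (240, 16), (251, 16), (378, 19), (379, 26), (380, 16)]
290 [(209, 13), (229, 23), (230, 33), (231, 24), (251, 12), (252, 14), (387, 16), (409, 14)]
```

```bash
python3 - <<'E'
from tilt import *
pz=-(56-o['position'][2]*1e3-28)
for h in(40,45,50,55,60):
    print(h,[proj('wrist',pt(np.pi/2,-28+pz,v-h,y),o).round(1).tolist() for v,y in((0,-28),(0,28),(75,-28),(75,28))])
E
```

```text
40 [[244.4, 192.6], [370.3, 192.5], [252.4, 335.5], [363.0, 335.4]]
45 [[243.8, 181.7], [370.9, 181.6], [251.9, 327.0], [363.4, 327.0]]
50 [[243.2, 170.5], [371.4, 170.4], [251.5, 318.4], [363.8, 318.4]]
55 [[242.5, 159.2], [372.0, 159.1], [251.0, 309.7], [364.3, 309.7]]
60 [[241.9, 147.6], [372.6, 147.5], [250.5, 300.9], [364.7, 300.8]]
```

Call:
jog_arm(
  motion=[
    {"tx": 0.03, "ty": 0.0, "tz": 0.025, "spin": 0.0},
    {"tx": 0.06, "ty": 0.0, "tz": 0.025, "spin": 0.0},
    {"tx": 0.06, "ty": 0.0, "tz": 0.025, "spin": 0.0},
    {"tx": 0.06, "ty": 0.0, "tz": 0.025, "spin": 0.0},
  ],
)

```text
t: 23.93
position: [0.4248, 0.1201, 0.0278]
eef_rot: [-0.001, 0.081, 0.997, -0.0]
contact_force: [-0.1, -0.0, 0.8]
finger_gap: 0.803
finger_force: 0.0
```

Call:
jog_arm(
  motion=[
    {"tx": 0.0, "ty": 0.0, "tz": 0.0, "spin": 0.0},
    {"tx": 0.0, "ty": 0.0, "tz": 0.0, "spin": 0.0},
    {"tx": 0.0, "ty": 0.0, "tz": 0.0, "spin": 0.0},
    {"tx": 0.0, "ty": 0.0, "tz": 0.0, "spin": 0.0},
    {"tx": 0.0, "ty": 0.0, "tz": 0.0, "spin": 0.0},
  ],
  claw=0,
)

```text
t: 24.35
position: [0.4262, 0.1199, 0.0284]
eef_rot: [0.0, 0.081, 0.997, 0.0]
contact_force: [0.2, -0.4, 0.1]
finger_gap: 0.595
finger_force: 30.0
```

Call:
jog_arm(
  motion=[
    {"tx": 0.0, "ty": 0.0, "tz": -0.08, "spin": 0.0},
    {"tx": 0.0, "ty": 0.0, "tz": -0.2, "spin": 0.0},
    {"tx": 0.0, "ty": -0.1, "tz": -0.2, "spin": 0.0},
    {"tx": 0.0, "ty": -0.2, "tz": -0.2, "spin": 0.0},
    {"tx": -0.1, "ty": -0.3, "tz": -0.2, "spin": 0.0},
    {"tx": -0.2, "ty": -0.4, "tz": -0.2, "spin": 0.0},
    {"tx": -0.3, "ty": -0.5, "tz": -0.2, "spin": 0.0},
    {"tx": -0.4, "ty": -0.6, "tz": -0.2, "spin": 0.0},
    {"tx": -0.5, "ty": -0.65, "tz": -0.2, "spin": 0.0},
    {"tx": -0.55, "ty": -0.65, "tz": -0.15, "spin": 0.0},
    {"tx": -0.6, "ty": -0.65, "tz": -0.05, "spin": 0.0},
    {"tx": -0.6, "ty": -0.65, "tz": -0.003, "spin": 0.0},
    {"tx": -0.6, "ty": -0.65, "tz": -0.003, "spin": 0.0},
  ],
)

```text
t: 25.43
position: [0.5723, -0.102, 0.027]
eef_rot: [-0.001, 0.081, 0.997, 0.0]
contact_force: [0.1, 0.8, -1.3]
finger_gap: 0.596
finger_force: 30.0
```

```bash
python3 loc.py; python3 edges.py w21|head -1; python3 ecc.py; python3 - <<'E'
import cv2,numpy as np
im=cv2.imread('pics/ecc.png',0)[155:245,212:308]
c=cv2.HoughCircles(cv2.resize(im,None,fx=4,fy=4,interpolation=cv2.INTER_CUBIC),cv2.HOUGH_GRADIENT,1,20,param1=80,param2=14,minRadius=10,maxRadius=18)
print(c)
E
```

```text
local 0.0525 -0.2504 z 0.027 t 25.4333 F [ 0.1  0.8 -1.3] [0.1618 0.9868] 0.596110402454651
[96, 97, 99, 98, 98, 98, 100, 100, 100, 100, 99, 98, 96, 95, 97, 98, 100, 98, 97, 98, 99, 98, 97, 96, 97, 99, 98, 99, 89, 60, 62, 59, 61, 61, 61, 60, 62, 60, 78, 81, 78, 81, 80, 80, 81, 80, 81, 80, 80, 80, 81, 80, 80, 80, 80, 80, 80, 80, 80, 79, 80, 80, 81, 80, 80, 87, 102, 104, 88, 81, 81, 82, 96, 102, 105, 79, 46, 49, 52, 53]
cc 0.9712513033473634
shift mm [0.03460105 0.04383732] rot deg(img) -0.1115368
[[[282.5 157.5  12.5]
  [231.5 148.5  11. ]]]
```

```bash
python3 - <<'E'
from h import *
im=snap('top','t22')[1][...,::-1];a=cv2.imread('pics/top0.png')
x0,y0=214,156
def sat(i): 
    i=cv2.resize(i[y0:y0+86,x0:x0+96],None,fx=1,fy=1).astype(int);return i[...,2]-i[...,0]
A,B=sat(a),sat(im)
D=((A-B)>18).astype(np.uint8)
n,l,s,c=cv2.connectedComponentsWithStats(D)
print([(s[i,4],c[i].round(1).tolist(),s[i,2:4].tolist()) for i in range(1,n) if s[i,4]>5])
for r in D[::1]:
    if r.any(): print(''.join('#' if v else '.' for v in r))
E
```

```text
[(np.int32(101), [61.9, 38.4], [20, 9]), (np.int32(73), [52.0, 50.0], [13, 10]), (np.int32(38), [70.8, 53.2], [7, 7])]
......................................................####......................................
.....................................................######.....................................
.....................................................######........####.........................
....................................................#######.......######........................
.....................................................######...#..#######........................
.....................................................###################........................
.......................................................#################........................
...........................................................#############........................
...............................................................##..###..........................
...............................................#####............................................
...........
[... 258 characters left out ...]
.....................
...............................................###########............###.......................
................................................###########..........#####......................
....................................................#######.........######......................
....................................................######..........#######.....................
.....................................................#####..........#######.....................
......................................................#.............######......................
.....................................................................####.......................
```

Call:
jog_arm(
  motion=[
    {"tx": 0.0, "ty": 0.0, "tz": 0.0, "spin": 0.0},
    {"tx": 0.0, "ty": 0.0, "tz": 0.0, "spin": 0.0},
    {"tx": 0.0, "ty": 0.0, "tz": 0.0, "spin": 0.0},
    {"tx": 0.0, "ty": 0.0, "tz": 0.0, "spin": 0.0},
    {"tx": 0.0, "ty": 0.0, "tz": 0.0, "spin": 0.0},
  ],
  claw=0.9,
)

```text
t: 26.0
position: [0.5723, -0.1016, 0.0295]
eef_rot: [0.0, 0.081, 0.997, -0.0]
contact_force: [0.1, -0.8, 0.3]
finger_gap: 0.886
finger_force: 0.0
```

```bash
python3 - <<'E'
from tilt import *
pz=-(56-o['position'][2]*1e3-28)
for h in(35,40,45,50):
    print(h,[proj('wrist',pt(np.pi/2,u,v-h,0),o).round(1)[1] for u,v in((28+pz,0),(-28+pz,0),(-28+pz,75))])
t=optics.read_camera('top');cv2.imwrite('pics/t23.png',t[...,::-1])
a=cv2.imread('pics/w21.png')
print([a[r,300].tolist() for r in(170,180,200,210,250)])
E
python3 edges.py w22
```

```text
35 [np.float64(178.8), np.float64(207.8), np.float64(353.2)]
40 [np.float64(170.5), np.float64(196.6), np.float64(344.6)]
45 [np.float64(162.1), np.float64(185.2), np.float64(335.9)]
50 [np.float64(153.6), np.float64(173.6), np.float64(327.1)]
[[88, 97, 103], [58, 62, 64], [57, 61, 63], [75, 76, 78], [76, 78, 80]]
[94, 96, 97, 96, 95, 95, 97, 98, 98, 97, 96, 95, 94, 92, 94, 97, 96, 94, 95, 97, 96, 95, 95, 95, 95, 97, 95, 95, 65, 60, 59, 59, 59, 58, 59, 59, 60, 77, 80, 75, 78, 78, 78, 78, 79, 79, 77, 78, 78, 78, 78, 79, 77, 78, 78, 78, 78, 78, 78, 79, 79, 78, 78, 80, 97, 93, 80, 80, 79, 80, 87, 102, 102, 102, 102, 79, 48, 49, 53, 54]
130 [(224, 2), (243, 2), (244, 6), (245, 19), (246, 25), (247, 11), (248, 2), (305, 2)]
160 [(205, 2), (208, 2), (238, 6), (239, 8), (240, 9), (241, 15), (242, 17), (243, 9)]
180 [(235, 14), (236, 23), (237, 19), (257, 11), (258, 10), (360, 9), (361, 11), (362, 10)]
200 [(232, 6), (233, 19), (234, 26), (235, 13), (244, 8), (245, 6), (374, 9), (375, 9)]
220 [(244, 3), (245, 7), (246, 7), (247, 2), (372, 2), (373, 7), (374, 8), (375, 4)]
240 [(237, 20), (238, 18), (247, 17), (372, 15), (379, 26), (380, 29), (411, 15), (412, 17)]
270 [(229, 19), (230, 28), (231, 21), (248, 16), (370, 16), (386, 18), (387, 29), (388, 23)]
290 [(220, 26), (221, 27), (222, 13), (249, 15), (369, 15), (395, 14), (396, 27), (397, 27)]
```

Call:
jog_arm(
  motion=[
    {"tx": 0.03, "ty": 0.0, "tz": 0.003, "spin": 0.0},
    {"tx": 0.053, "ty": 0.0, "tz": 0.003, "spin": 0.0},
    {"tx": 0.053, "ty": 0.0, "tz": 0.003, "spin": 0.0},
    {"tx": 0.053, "ty": 0.0, "tz": 0.003, "spin": 0.0},
  ],
)

```text
t: 26.43
position: [0.5557, -0.0988, 0.0281]
eef_rot: [-0.0, 0.081, 0.997, 0.0]
contact_force: [0.7, 0.1, 0.0]
finger_gap: 0.898
finger_force: 0.0
```

Call:
jog_arm(
  motion=[
    {"tx": 0.0, "ty": 0.0, "tz": 0.0, "spin": 0.0},
    {"tx": 0.0, "ty": 0.0, "tz": 0.0, "spin": 0.0},
    {"tx": 0.0, "ty": 0.0, "tz": 0.0, "spin": 0.0},
    {"tx": 0.0, "ty": 0.0, "tz": 0.0, "spin": 0.0},
    {"tx": 0.0, "ty": 0.0, "tz": 0.0, "spin": 0.0},
    {"tx": 0.0, "ty": 0.0, "tz": 0.0, "spin": 0.0},
  ],
  claw=0,
)

```text
t: 26.93
position: [0.5566, -0.099, 0.0283]
eef_rot: [0.0, 0.081, 0.997, 0.0]
contact_force: [-0.7, 0.8, -0.1]
finger_gap: 0.596
finger_force: 30.0
```

```bash
python3 loc.py; python3 edges.py w23|head -1;  python3 - <<'E'
from tilt import *
for h in(15,20,25):
    print(h,[proj('wrist',pt(np.pi/2,u,v-h,0),o).round(1)[1] for u,v in((28,0),(-28,0),(-28,75))])
E
```

```text
local 0.0366 -0.2499 z 0.0283 t 26.9333 F [-0.7  0.8 -0.1] [0.1611 0.9869] 0.5960368474469034
[100, 100, 100, 99, 98, 99, 98, 99, 99, 98, 99, 100, 102, 100, 100, 101, 102, 103, 102, 101, 99, 99, 97, 97, 101, 101, 100, 100, 100, 101, 100, 99, 98, 100, 101, 100, 98, 63, 62, 62, 62, 61, 61, 61, 62, 62, 61, 61, 61, 81, 82, 79, 82, 82, 80, 81, 80, 81, 81, 81, 81, 80, 80, 81, 85, 92, 93, 82, 81, 83, 81, 87, 103, 105, 106, 78, 43, 47, 47, 50]
15 [np.float64(211.5), np.float64(252.0), np.float64(388.6)]
20 [np.float64(203.6), np.float64(241.6), np.float64(380.5)]
25 [np.float64(195.6), np.float64(230.9), np.float64(372.3)]
```

Call:
jog_arm(
  motion=[
    {"tx": 0.0, "ty": 0.0, "tz": -0.1, "spin": 0.0},
    {"tx": 0.03, "ty": 0.0, "tz": -0.22, "spin": 0.0},
    {"tx": 0.15, "ty": 0.0, "tz": -0.27, "spin": 0.0},
    {"tx": 0.27, "ty": 0.02, "tz": -0.27, "spin": 0.0},
    {"tx": 0.39, "ty": 0.06, "tz": -0.27, "spin": 0.0},
    {"tx": 0.5, "ty": 0.12, "tz": -0.27, "spin": 0.0},
    {"tx": 0.5, "ty": 0.25, "tz": -0.27, "spin": 0.0},
    {"tx": 0.5, "ty": 0.37, "tz": -0.27, "spin": 0.0},
    {"tx": 0.5, "ty": 0.5, "tz": -0.27, "spin": 0.0},
    {"tx": 0.5, "ty": 0.63, "tz": -0.24, "spin": 0.0},
    {"tx": 0.5, "ty": 0.63, "tz": -0.17, "spin": 0.0},
    {"tx": 0.5, "ty": 0.63, "tz": -0.17, "spin": 0.0},
  ],
)

```text
t: 27.98
position: [0.4359, 0.1135, 0.0761]
eef_rot: [-0.003, 0.079, 0.997, -0.0]
contact_force: [-0.5, -0.3, -2.4]
finger_gap: 0.597
finger_force: 30.0
```

```bash
python3 loc.py
```

```text
local -0.1167 -0.0597 z 0.0761 t 27.9833 F [-0.5 -0.3 -2.4] [0.1568 0.9876] 0.5965946630449113
```

Call:
jog_arm(
  motion=[
    {"tx": 0.002, "ty": 0.0, "tz": 0.02, "spin": 0.0},
    {"tx": 0.01, "ty": 0.0, "tz": 0.04, "spin": 0.0},
    {"tx": 0.015, "ty": 0.0, "tz": 0.053, "spin": 0.0},
    {"tx": 0.02, "ty": 0.0, "tz": 0.066, "spin": 0.0},
    {"tx": 0.023, "ty": 0.0, "tz": 0.08, "spin": 0.0},
    {"tx": 0.025, "ty": 0.0, "tz": 0.093, "spin": 0.0},
    {"tx": 0.025, "ty": 0.0, "tz": 0.093, "spin": 0.0},
  ],
)

```text
t: 28.57
position: [0.4334, 0.1124, 0.0537]
eef_rot: [0.002, 0.082, 0.997, 0.001]
contact_force: [-3.7, 3.3, 9.5]
finger_gap: 0.596
finger_force: 30.0
```

```bash
python3 loc.py; python3 edges.py w24; python3 - <<'E'
from tilt import *
for d in(90,75,60,45):
    print(d,[proj('wrist',pt(np.radians(d),u,v-22,-28),o).round(0).tolist() for u,v in((28,0),(-28,0),(-28,75),(28,75))])
E
```

```text
local -0.119 -0.0612 z 0.0537 t 28.5667 F [-3.7  3.3  9.5] [0.1636 0.9865] 0.5959771054896283
[58, 58, 59, 59, 58, 55, 59, 60, 61, 74, 112, 111, 112, 112, 113, 116, 114, 114, 113, 115, 117, 115, 113, 110, 111, 113, 111, 110, 111, 113, 115, 114, 115, 112, 110, 109, 111, 112, 113, 110, 100, 69, 83, 105, 103, 93, 101, 100, 100, 100, 99, 100, 100, 100, 100, 100, 99, 99, 99, 98, 99, 98, 99, 99, 98, 97, 99, 98, 98, 115, 120, 101, 97, 98, 98, 74, 48, 50, 51, 52]
130 [(323, 8), (325, 9), (372, 16), (373, 15), (382, 12), (383, 17), (404, 13), (405, 12)]
160 [(200, 22), (201, 25), (202, 10), (383, 7), (384, 11), (385, 13), (386, 12), (387, 8)]
180 [(201, 7), (202, 20), (203, 27), (204, 13), (375, 12), (376, 27), (377, 24), (378, 9)]
200 [(201, 14), (202, 15), (207, 15), (208, 18), (384, 20), (385, 19), (413, 14), (414, 19)]
220 [(242, 3), (243, 11), (244, 13), (245, 8), (246, 3), (372, 8), (373, 14), (374, 9)]
240 [(232, 15), (233, 18), (234, 9), (245, 8), (383, 8), (384, 18), (385, 18), (386, 10)]
270 [(215, 17), (216, 17), (241, 13), (244, 18), (245, 18), (372, 17), (373, 20), (376, 14)]
290 [(200, 40), (201, 23), (203, 23), (204, 35), (205, 24), (244, 20), (245, 19), (373, 22)]
90 [[261.0, 200.0], [243.0, 237.0], [251.0, 377.0], [266.0, 309.0]]
75 [[263.0, 211.0], [245.0, 218.0], [246.0, 384.0], [263.0, 331.0]]
60 [[264.0, 223.0], [248.0, 203.0], [240.0, 380.0], [260.0, 351.0]]
45 [[264.0, 236.0], [251.0, 193.0], [234.0, 364.0], [255.0, 368.0]]
```

Call:
jog_arm(
  motion=[
    {"tx": 0.002, "ty": 0.0, "tz": 0.015, "spin": 0.0},
    {"tx": 0.003, "ty": 0.0, "tz": 0.03, "spin": 0.0},
    {"tx": 0.003, "ty": 0.0, "tz": 0.045, "spin": 0.0},
    {"tx": 0.002, "ty": 0.0, "tz": 0.06, "spin": 0.0},
    {"tx": 0.002, "ty": 0.0, "tz": 0.06, "spin": 0.0},
  ],
)

```text
t: 29.03
position: [0.4326, 0.1125, 0.0353]
eef_rot: [0.001, 0.082, 0.997, 0.001]
contact_force: [-4.0, 4.9, 8.3]
finger_gap: 0.597
finger_force: 30.0
```

```bash
python3 loc.py; python3 edges.py w25|sed -n '1p;5,9p'
```

```text
local -0.1199 -0.0612 z 0.0353 t 29.0333 F [-4.   4.9  8.3] [0.1637 0.9865] 0.5967492809562968
[58, 60, 60, 59, 60, 56, 56, 60, 61, 60, 64, 105, 114, 114, 116, 115, 117, 117, 116, 116, 115, 117, 118, 118, 116, 114, 113, 115, 114, 113, 113, 113, 115, 116, 116, 116, 113, 102, 93, 87, 90, 92, 92, 92, 92, 92, 94, 93, 93, 93, 93, 93, 93, 94, 93, 94, 95, 94, 94, 94, 94, 95, 95, 94, 95, 95, 95, 95, 96, 96, 96, 95, 96, 97, 97, 74, 46, 48, 49, 52]
200 [(200, 27), (201, 16), (382, 13), (383, 27), (384, 22), (386, 6), (390, 7), (391, 7)]
220 [(228, 4), (243, 8), (244, 10), (245, 4), (372, 5), (373, 9), (374, 8), (407, 4)]
240 [(231, 8), (232, 17), (233, 18), (234, 10), (383, 8), (384, 16), (385, 16), (386, 9)]
270 [(214, 9), (215, 17), (216, 16), (217, 8), (242, 6), (401, 14), (402, 16), (403, 12)]
290 [(200, 29), (203, 15), (204, 19), (240, 20), (241, 16), (377, 19), (417, 17), (418, 25)]
```

Call:
jog_arm(
  motion=[
    {"tx": -0.003, "ty": 0.0, "tz": 0.012, "spin": 0.0},
    {"tx": -0.006, "ty": 0.0, "tz": 0.024, "spin": 0.0},
    {"tx": -0.009, "ty": 0.0, "tz": 0.036, "spin": 0.0},
    {"tx": -0.009, "ty": 0.0, "tz": 0.036, "spin": 0.0},
  ],
)

```text
t: 29.42
position: [0.4345, 0.1122, 0.0242]
eef_rot: [0.0, 0.082, 0.997, 0.001]
contact_force: [-5.7, 5.2, 9.7]
finger_gap: 0.596
finger_force: 30.0
```

```bash
python3 loc.py; python3 edges.py w26|sed -n '1p;4,9p'; python3 - <<'E'
from tilt import *
for d in(60,50,40,30):
    print(d,[proj('wrist',pt(np.radians(d),u-8,v-22,-28),o).round(0).tolist() for u,v in((28,0),(-28,0),(-28,75),(28,75))])
E
```

```text
local -0.1179 -0.0612 z 0.0242 t 29.4167 F [-5.7  5.2  9.7] [0.1635 0.9865] 0.5959531261644254
[56, 60, 58, 59, 55, 59, 60, 60, 62, 63, 106, 113, 114, 115, 115, 116, 118, 117, 116, 116, 116, 117, 119, 117, 116, 114, 112, 115, 114, 112, 112, 113, 115, 116, 104, 89, 88, 88, 89, 88, 89, 89, 89, 89, 88, 89, 89, 89, 90, 90, 90, 89, 90, 89, 90, 90, 90, 90, 90, 90, 90, 90, 89, 89, 90, 89, 89, 90, 90, 89, 91, 91, 89, 90, 90, 70, 45, 48, 50, 51]
180 [(384, 13), (385, 28), (386, 24), (402, 19), (403, 26), (404, 13), (417, 11), (418, 15)]
200 [(244, 7), (245, 10), (372, 9), (373, 7), (386, 13), (387, 27), (388, 24), (389, 9)]
220 [(228, 6), (242, 7), (243, 9), (373, 6), (374, 10), (375, 9), (411, 9), (412, 8)]
240 [(204, 10), (205, 10), (232, 15), (233, 17), (234, 10), (385, 9), (407, 10), (408, 8)]
270 [(214, 9), (215, 17), (216, 16), (217, 8), (400, 7), (401, 16), (402, 20), (403, 13)]
290 [(200, 29), (204, 20), (233, 16), (236, 16), (237, 17), (381, 18), (417, 18), (418, 26)]
60 [[262.0, 221.0], [245.0, 199.0], [235.0, 387.0], [257.0, 354.0]]
50 [[263.0, 228.0], [247.0, 189.0], [231.0, 373.0], [254.0, 364.0]]
40 [[263.0, 235.0], [250.0, 182.0], [228.0, 352.0], [251.0, 371.0]]
30 [[263.0, 243.0], [252.0, 178.0], [226.0, 325.0], [248.0, 375.0]]
```

Call:
jog_arm(
  motion=[
    {"tx": 0.0, "ty": 0.0, "tz": -0.1, "spin": 0.0},
    {"tx": 0.0, "ty": 0.02, "tz": -0.23, "spin": 0.0},
    {"tx": 0.0, "ty": 0.06, "tz": -0.36, "spin": 0.0},
    {"tx": 0.0, "ty": 0.1, "tz": -0.42, "spin": 0.0},
    {"tx": -0.1, "ty": 0.1, "tz": -0.42, "spin": 0.0},
    {"tx": -0.2, "ty": 0.1, "tz": -0.4, "spin": 0.0},
    {"tx": -0.23, "ty": 0.1, "tz": -0.35, "spin": 0.0},
    {"tx": -0.23, "ty": 0.1, "tz": -0.31, "spin": 0.0},
    {"tx": -0.23, "ty": 0.1, "tz": -0.28, "spin": 0.0},
    {"tx": -0.23, "ty": 0.1, "tz": -0.28, "spin": 0.0},
  ],
)

```text
t: 30.3
position: [0.5038, 0.1303, 0.1037]
eef_rot: [-0.003, 0.082, 0.997, -0.0]
contact_force: [-0.5, 1.2, -1.6]
finger_gap: 0.593
finger_force: 30.0
```

```bash
python3 loc.py; python3 edges.py w27|sed -n '1p;5,9p'
```

```text
local -0.0525 -0.0322 z 0.1037 t 30.3 F [-0.5  1.2 -1.6] [0.1625 0.9867] 0.5932067129229662
[95, 97, 98, 96, 95, 95, 98, 97, 97, 95, 95, 95, 94, 97, 96, 97, 97, 96, 96, 96, 96, 97, 96, 94, 93, 94, 93, 93, 51, 64, 67, 65, 73, 89, 82, 73, 72, 72, 73, 73, 73, 73, 73, 73, 73, 72, 73, 72, 74, 72, 72, 74, 72, 73, 73, 72, 73, 74, 73, 73, 74, 72, 73, 74, 73, 72, 73, 74, 74, 74, 73, 73, 72, 74, 74, 57, 35, 37, 40, 42]
200 [(203, 18), (204, 23), (205, 13), (240, 10), (371, 9), (372, 12), (414, 20), (415, 19)]
220 [(206, 17), (207, 23), (208, 11), (242, 12), (243, 15), (374, 12), (414, 21), (415, 20)]
240 [(207, 19), (208, 22), (233, 15), (336, 18), (375, 16), (376, 18), (411, 20), (412, 22)]
270 [(214, 15), (215, 32), (216, 33), (217, 17), (400, 5), (401, 11), (402, 15), (403, 10)]
290 [(200, 38), (203, 25), (204, 36), (205, 26), (412, 22), (413, 29), (417, 31), (418, 50)]
```

Now press against the bar edge.

Call:
jog_arm(
  motion=[
    {"tx": 0.0, "ty": 0.0, "tz": 0.02, "spin": 0.0},
    {"tx": -0.01, "ty": 0.0, "tz": 0.035, "spin": 0.0},
    {"tx": -0.02, "ty": 0.0, "tz": 0.05, "spin": 0.0},
    {"tx": -0.03, "ty": 0.0, "tz": 0.065, "spin": 0.0},
    {"tx": -0.03, "ty": 0.0, "tz": 0.065, "spin": 0.0},
  ],
)

```text
t: 30.77
position: [0.5144, 0.1299, 0.0879]
eef_rot: [-0.001, 0.081, 0.997, -0.0]
contact_force: [-8.0, -1.1, 7.3]
finger_gap: 0.595
finger_force: 30.0
```

```bash
python3 loc.py; python3 edges.py w28|sed -n '1p;3,9p'
```

```text
local -0.0419 -0.0308 z 0.0879 t 30.7667 F [-8.  -1.1  7.3] [0.1606 0.987 ] 0.5953590861315878
[98, 99, 100, 99, 99, 100, 101, 100, 98, 99, 98, 101, 100, 98, 98, 99, 99, 98, 99, 96, 97, 97, 98, 98, 98, 48, 68, 69, 68, 76, 78, 73, 70, 72, 73, 72, 72, 72, 72, 71, 72, 71, 71, 73, 72, 72, 72, 72, 72, 74, 72, 73, 71, 71, 72, 73, 73, 72, 72, 73, 72, 71, 72, 72, 73, 72, 73, 73, 73, 72, 72, 72, 73, 73, 72, 57, 36, 38, 41, 42]
160 [(211, 17), (212, 23), (213, 14), (215, 9), (360, 10), (361, 24), (362, 22), (363, 9)]
180 [(215, 5), (216, 20), (217, 30), (218, 21), (377, 11), (378, 24), (379, 22), (380, 8)]
200 [(231, 7), (232, 11), (241, 8), (373, 13), (374, 19), (375, 21), (376, 15), (383, 10)]
220 [(200, 22), (201, 10), (234, 6), (235, 8), (236, 8), (240, 6), (376, 8), (377, 8)]
240 [(200, 22), (201, 16), (379, 10), (380, 13), (384, 14), (385, 15), (386, 8), (418, 9)]
270 [(205, 18), (206, 23), (207, 12), (214, 10), (215, 16), (216, 13), (401, 11), (402, 15)]
290 [(200, 39), (203, 26), (204, 37), (205, 28), (413, 30), (414, 23), (417, 32), (418, 50)]
```

Call:
jog_arm(
  motion=[
    {"tx": -0.01, "ty": 0.0, "tz": 0.02, "spin": 0.0},
    {"tx": -0.02, "ty": 0.0, "tz": 0.04, "spin": 0.0},
    {"tx": -0.02, "ty": 0.0, "tz": 0.055, "spin": 0.0},
    {"tx": -0.02, "ty": 0.0, "tz": 0.055, "spin": 0.0},
  ],
)

```text
t: 31.15
position: [0.5212, 0.1291, 0.0715]
eef_rot: [0.0, 0.08, 0.997, 0.0]
contact_force: [-4.8, 1.4, 3.8]
finger_gap: 0.596
finger_force: 30.0
```

```bash
python3 loc.py; python3 edges.py w29|sed -n '1p;3,9p'; python3 - <<'E'
from tilt import *
for d in(50,40,30,20):
    print(d,[proj('wrist',pt(np.radians(d),u-14,v-22,28),o).round(0).tolist() for u,v in((-28,0),(-28,75),(28,75))])
E
```

```text
local -0.0351 -0.0305 z 0.0715 t 31.15 F [-4.8  1.4  3.8] [0.1604 0.987 ] 0.5960408462171174
[103, 102, 104, 105, 102, 102, 103, 103, 105, 105, 102, 103, 102, 104, 102, 101, 102, 101, 101, 102, 102, 102, 103, 101, 79, 55, 73, 71, 72, 73, 71, 72, 71, 71, 70, 70, 71, 72, 71, 70, 71, 71, 71, 71, 71, 70, 70, 71, 72, 70, 71, 72, 72, 72, 71, 72, 71, 71, 71, 72, 72, 71, 71, 71, 71, 71, 71, 71, 72, 71, 70, 71, 70, 71, 70, 56, 36, 38, 41, 42]
160 [(202, 18), (203, 23), (204, 14), (205, 7), (206, 9), (364, 11), (365, 26), (366, 23)]
180 [(209, 14), (210, 24), (211, 23), (212, 11), (370, 9), (379, 9), (380, 24), (381, 22)]
200 [(216, 9), (234, 8), (235, 9), (379, 19), (380, 23), (381, 13), (396, 14), (397, 17)]
220 [(225, 6), (226, 12), (227, 10), (236, 9), (237, 7), (378, 7), (379, 10), (380, 7)]
240 [(216, 10), (217, 14), (218, 11), (219, 4), (384, 10), (385, 11), (386, 7), (415, 6)]
270 [(212, 12), (213, 17), (214, 12), (380, 12), (381, 9), (401, 12), (402, 15), (403, 11)]
290 [(200, 40), (203, 36), (204, 38), (412, 23), (413, 31), (414, 23), (417, 33), (418, 54)]
50 [[370.0, 183.0], [387.0, 374.0], [363.0, 364.0]]
40 [[367.0, 174.0], [390.0, 349.0], [366.0, 369.0]]
30 [[364.0, 168.0], [391.0, 318.0], [369.0, 371.0]]
20 [[362.0, 166.0], [392.0, 283.0], [373.0, 368.0]]
```

Call:
jog_arm(
  motion=[
    {"tx": 0.01, "ty": 0.0, "tz": -0.08, "spin": 0.0},
    {"tx": 0.01, "ty": 0.0, "tz": -0.2, "spin": 0.0},
    {"tx": 0.01, "ty": 0.0, "tz": -0.31, "spin": 0.0},
    {"tx": 0.0, "ty": -0.09, "tz": -0.33, "spin": 0.0},
    {"tx": -0.03, "ty": -0.2, "tz": -0.33, "spin": 0.0},
    {"tx": -0.06, "ty": -0.32, "tz": -0.33, "spin": 0.0},
    {"tx": -0.1, "ty": -0.44, "tz": -0.33, "spin": 0.0},
    {"tx": -0.14, "ty": -0.56, "tz": -0.33, "spin": 0.0},
    {"tx": -0.18, "ty": -0.66, "tz": -0.3, "spin": 0.0},
    {"tx": -0.18, "ty": -0.73, "tz": -0.2, "spin": 0.0},
    {"tx": -0.18, "ty": -0.73, "tz": -0.08, "spin": 0.0},
    {"tx": -0.18, "ty": -0.73, "tz": 0.04, "spin": 0.0},
    {"tx": -0.18, "ty": -0.73, "tz": 0.1, "spin": 0.0},
    {"tx": -0.18, "ty": -0.73, "tz": 0.1, "spin": 0.0},
    {"tx": -0.18, "ty": -0.73, "tz": 0.1, "spin": 0.0},
  ],
)

```text
t: 32.45
position: [0.5388, -0.0959, 0.0401]
eef_rot: [-0.001, 0.081, 0.997, 0.0]
contact_force: [0.1, -0.0, -1.2]
finger_gap: 0.595
finger_force: 30.0
```

```bash
python3 loc.py; python3 edges.py w30; python3 ecc.py; python3 - <<'E'
from tilt import *
for d in(50,40,30,20,10):
    print(d,[proj('wrist',pt(np.radians(d),u-14,v-22,28),o).round(0).tolist() for u,v in((-28,0),(-28,75),(28,75))])
E
```

```text
local 0.0185 -0.2498 z 0.0401 t 32.45 F [ 0.1 -0.  -1.2] [0.161 0.987] 0.5945097699020313
[100, 100, 98, 98, 100, 102, 102, 101, 100, 101, 101, 100, 101, 100, 98, 97, 97, 98, 98, 98, 99, 99, 100, 99, 100, 101, 101, 101, 77, 74, 71, 71, 72, 71, 71, 71, 71, 71, 72, 71, 70, 71, 70, 71, 71, 71, 70, 71, 70, 70, 71, 70, 70, 71, 70, 71, 70, 71, 71, 70, 70, 71, 71, 70, 71, 70, 69, 70, 70, 70, 71, 69, 70, 70, 70, 55, 35, 37, 39, 42]
130 [(249, 7), (250, 15), (251, 14), (252, 11), (253, 8), (412, 10), (413, 14), (414, 8)]
160 [(241, 2), (242, 5), (243, 8), (244, 8), (245, 15), (246, 17), (247, 9), (289, 2)]
180 [(240, 19), (241, 26), (242, 15), (246, 7), (247, 9), (369, 6), (370, 10), (371, 7)]
200 [(231, 10), (232, 13), (233, 12), (239, 7), (242, 9), (243, 9), (374, 9), (375, 9)]
220 [(215, 7), (237, 11), (238, 18), (239, 11), (378, 8), (379, 11), (380, 8), (405, 8)]
240 [(231, 6), (232, 16), (233, 17), (234, 9), (383, 9), (384, 18), (385, 17), (386, 9)]
270 [(214, 10), (215, 17), (216, 15), (217, 7), (400, 6), (401, 14), (402, 17), (403, 13)]
290 [(200, 25), (203, 14), (204, 17), (205, 10), (413, 17), (414, 13), (417, 24), (418, 34)]
cc 0.944668137488077
shift mm [ 3.1146495  -0.13561298] rot deg(img) -0.5361478
50 [[370.0, 183.0], [387.0, 374.0], [363.0, 364.0]]
40 [[367.0, 174.0], [390.0, 349.0], [366.0, 369.0]]
30 [[364.0, 168.0], [391.0, 318.0], [369.0, 371.0]]
20 [[362.0, 166.0], [392.0, 283.0], [373.0, 368.0]]
10 [[359.0, 167.0], [390.0, 246.0], [376.0, 361.0]]
```

Call:
jog_arm(
  motion=[
    {"tx": 0.0, "ty": 0.0, "tz": 0.02, "spin": 0.0},
    {"tx": 0.0, "ty": 0.0, "tz": 0.035, "spin": 0.0},
    {"tx": 0.0, "ty": 0.0, "tz": 0.044, "spin": 0.0},
    {"tx": 0.0, "ty": 0.0, "tz": 0.044, "spin": 0.0},
  ],
)

```text
t: 32.88
position: [0.539, -0.096, 0.027]
eef_rot: [-0.0, 0.081, 0.997, 0.0]
contact_force: [-0.1, 0.1, -1.6]
finger_gap: 0.593
finger_force: 30.0
```

```bash
python3 loc.py; python3 edges.py w31|sed -n '4,6p'
```

```text
local 0.0187 -0.2498 z 0.027 t 32.8833 F [-0.1  0.1 -1.6] [0.1609 0.987 ] 0.5931506847856903
180 [(237, 7), (238, 19), (239, 26), (240, 13), (246, 7), (247, 9), (369, 7), (370, 11)]
200 [(233, 20), (234, 26), (235, 14), (241, 5), (242, 9), (243, 8), (374, 8), (375, 9)]
220 [(237, 8), (238, 11), (239, 7), (377, 3), (378, 8), (379, 11), (380, 8), (381, 3)]
```

Call:
jog_arm(
  motion=[
    {"tx": 0.0, "ty": 0.0, "tz": 0.008, "spin": 0.0},
    {"tx": 0.0, "ty": 0.0, "tz": 0.016, "spin": 0.0},
    {"tx": 0.0, "ty": 0.0, "tz": 0.016, "spin": 0.0},
    {"tx": 0.0, "ty": 0.0, "tz": 0.016, "spin": 0.0},
  ],
)

```text
t: 33.27
position: [0.5392, -0.0961, 0.0224]
eef_rot: [-0.0, 0.081, 0.997, 0.0]
contact_force: [-0.0, 0.6, -2.3]
finger_gap: 0.594
finger_force: 30.0
```

```bash
python3 loc.py; python3 edges.py w32|sed -n '4,6p'
```

```text
local 0.0189 -0.2499 z 0.0224 t 33.2667 F [-0.   0.6 -2.3] [0.1611 0.9869] 0.5940513385468573
180 [(233, 15), (234, 18), (235, 12), (237, 7), (246, 7), (247, 10), (370, 11), (371, 9)]
200 [(230, 9), (231, 21), (232, 23), (233, 11), (242, 9), (243, 8), (374, 9), (375, 9)]
220 [(230, 7), (231, 8), (237, 14), (238, 20), (239, 11), (378, 7), (379, 12), (380, 8)]
```

Call:
jog_arm(
  motion=[
    {"tx": 0.0, "ty": 0.0, "tz": 0.0, "spin": 0.0},
    {"tx": 0.0, "ty": 0.0, "tz": 0.0, "spin": 0.0},
    {"tx": 0.0, "ty": 0.0, "tz": 0.0, "spin": 0.0},
    {"tx": 0.0, "ty": 0.0, "tz": 0.0, "spin": 0.0},
    {"tx": 0.0, "ty": 0.0, "tz": 0.0, "spin": 0.0},
    {"tx": 0.0, "ty": 0.0, "tz": 0.0, "spin": 0.0},
    {"tx": 0.0, "ty": 0.0, "tz": 0.0, "spin": 0.0},
    {"tx": 0.0, "ty": 0.0, "tz": 0.0, "spin": 0.0},
  ],
  claw=1,
)

```text
t: 33.98
position: [0.5393, -0.0962, 0.0226]
eef_rot: [0.0, 0.081, 0.997, -0.0]
contact_force: [-0.2, 0.3, 0.3]
finger_gap: 1.002
finger_force: 0.0
```

Call:
jog_arm(
  motion=[
    {"tx": 0.0, "ty": 0.0, "tz": -0.1, "spin": 0.0},
    {"tx": 0.0, "ty": 0.0, "tz": -0.22, "spin": 0.0},
    {"tx": 0.0, "ty": 0.0, "tz": -0.36, "spin": 0.0},
    {"tx": 0.0, "ty": 0.0, "tz": -0.5, "spin": 0.0},
    {"tx": 0.0, "ty": 0.0, "tz": -0.6, "spin": 0.0},
    {"tx": 0.0, "ty": 0.0, "tz": -0.6, "spin": 0.0},
  ],
)

```text
t: 34.48
position: [0.5432, -0.0976, 0.2109]
eef_rot: [0.007, 0.081, 0.997, -0.002]
contact_force: [0.4, -0.6, 0.7]
finger_gap: 1.003
finger_force: 0.0
```

```bash
python3 loc.py; python3 - <<'E'
from h import *
o,im=snap('wrist','w33');b=cv2.GaussianBlur(cv2.cvtColor(im,cv2.COLOR_RGB2GRAY),(3,3),0)
p=proj('wrist',[.539,-.096,.06],o).astype(int);print(p)
cr=cv2.resize(b[p[1]-56:p[1]+56,p[0]-70:p[0]+70],None,fx=.5,fy=.33,interpolation=cv2.INTER_AREA)
ch=" .:-=+*#%@"
for r in cr: print(''.join(ch[min(9,int(v)//16)] for v in r))
for c,xy in (('up',[(s*.028,t*.028) for s in(-1,1) for t in(-1,1)]),):
    print([proj('wrist',[.539+x,-.096+y,.075],o).round().tolist() for x,y in xy])
E
```

```text
local 0.0231 -0.2508 z 0.2109 t 34.4833 F [ 0.4 -0.6  0.7] [0.1609 0.987 ] 1.002851196035035
[309 179]
@@@@@@@@@%%%%%%%%%%%#=----------------------------=++++++++++++++===--
@@@@@@@@@@%%%%@@%%%%*========================------=+**********++++===
@@@@@@@@@@@%%%@@@%%%+=--===+++++++++++++++++++==---=+***********++++++
@@@@@@@@@@@@@@@@@@@%+=--===++++++++++++++++++++=---=************+++++*
@@@@@@@@@@@@@@@@@@@#+=--===++++++++++++++++++++----=******************
@@@@@@@@@@@@@@@@@@@#+=--===++++++++++++++++++++---=++*****************
@@@@@@@@@@@@@@@@@@%*+=---==++++++++++++++++++++---=+******************
@@@@@@@@@@@@@@@@@@%*+=---==++++++++++++++++++++---=+******************
@@@@@@@@@@@@@@@@@@#*+=--====+++++++++++++++++++---=+*****************#
@@@@@@@@@@@@@@@@@@#*+=---===+++=+++=++++==+++==---=+*****************#
@@@@@@@@@@@@@@@@@%**++=--++++==================---++****************#@
@@@@@@@@@@@@@@@@@%**++=-=*####***++============---++****************%@
@@@@@@@@@@@@@@@@@#**++=-=#%%%%%%%###***++======---++****************%@
@@@@@@@@@@@@@@@@%***++=-=*##%##############**+=---++***************#@@
@@@
[... 994 characters left out ...]
*******************************************************************
**********************************************************************
**********************************************************************
**********************************************************************
**********************************************************************
**********************************************************************
###**##***********************************************************#***
@@@@@@@@@%***************************************************#%@@@@@@@
@@@@@@@@@@#******#******************************************#%@@@@@@@@
[[275.0, 159.0], [335.0, 149.0], [286.0, 216.0], [344.0, 207.0]]
```

```bash
python3 - <<'E'
from h import *
o=manip.get_obs()
Q=[atz('wrist',q,.075,o) for q in((279,127),(339,127),(337,182),(283,182))]
print(np.round(Q,4),[np.linalg.norm(Q[i]-Q[(i+1)%4]).round(4) for i in range(4)]);c=np.mean(Q,0);print(c)
t=snap('top','t34')[1];s=snap('side','s34')[1]
def asc(im,p,w,h,fx,fy):
    b=cv2.cvtColor(im,cv2.COLOR_RGB2GRAY);x,y=p.astype(int);cr=cv2.resize(b[y-h:y+h,x-w:x+w],None,fx=fx,fy=fy,interpolation=cv2.INTER_AREA)
    for r in cr: print(''.join(" .:-=+*#%@"[min(9,int(v)//22)] for v in r))
p=proj('side',[c[0],c[1],.04]);print('side',p, proj('side',[c[0],c[1],.075]),proj('side',[c[0],c[1],0]));asc(s,p,28,28,1.5,.75)
E
```

```text
[[ 0.4812 -0.1134  0.075 ]
 [ 0.4897 -0.0615  0.075 ]
 [ 0.5385 -0.0701  0.075 ]
 [ 0.5305 -0.119   0.075 ]] [np.float64(0.0526), np.float64(0.0496), np.float64(0.0496), np.float64(0.0497)]
[ 0.5099668  -0.09100626  0.075     ]
side [330.20031067 243.4175414 ] [330.69756819 235.445737  ] [329.65415881 252.15965638]
##########################################################################*=-:--=++*
###########################################################################+++++*###
###################################################***+++***########################
################################################**++++=====++**###########*#########
############################################**++++===========++###*****++++++*++++++
#########################################***++================++++++================
++++****#############################**+++==========================================
======+++**######################***+++======+==---===============================++
=========++*####################*++===========--::-===============================++
:----====-==*#####
[... 2086 characters left out ...]
**######**++========
---------------------------------------:::::::---=====++++*****############*++======
----------------------------------------:::::--==++*****####################*+======
-------------------------===--------------====++***###########################**+===
---------------------===+++++=------====++++*******#############################*++=
----------------===++++*******+==+++++*************###############################**
----------=====++**************************************#############################
------===+++*******************************************#############################
-===++++*********************************************###############################
```

```bash
python3 -c "
from h import *
print(manip.get_obs()['joint_pos'].round(3))"; python3 loc.py
```

```text
[-0.383  0.028  1.841  0.     1.274 -1.792]
local 0.0186 -0.2498 z 0.2019 t 34.6333 F [-0.9 -0.7 -0.5] [0.1611 0.9869] 0.9996186554354989
```

Call:
jog_arm(
  motion=[
    {"tx": 0.01, "ty": 0.1, "tz": 0.0, "spin": 0.1},
    {"tx": 0.02, "ty": 0.22, "tz": 0.0, "spin": 0.3},
    {"tx": 0.03, "ty": 0.34, "tz": 0.0, "spin": 0.5},
    {"tx": 0.04, "ty": 0.46, "tz": 0.0, "spin": 0.7},
    {"tx": 0.05, "ty": 0.58, "tz": 0.0, "spin": 0.9},
    {"tx": 0.05, "ty": 0.7, "tz": 0.0, "spin": 1.0},
    {"tx": 0.05, "ty": 0.8, "tz": 0.0, "spin": 1.0},
    {"tx": 0.05, "ty": 0.833, "tz": 0.0, "spin": 1.0},
    {"tx": 0.05, "ty": 0.833, "tz": 0.0, "spin": 1.0},
  ],
)

```text
t: 35.38
position: [0.5635, 0.1545, 0.2]
eef_rot: [-0.002, 0.323, 0.946, -0.001]
contact_force: [1.1, -0.1, 0.3]
finger_gap: 0.999
finger_force: 0.0
```

Call:
jog_arm(
  motion=[
    {"tx": 0.0, "ty": 0.0, "tz": 0.0, "spin": 0.25},
    {"tx": 0.0, "ty": 0.0, "tz": 0.0, "spin": 0.5},
    {"tx": 0.0, "ty": 0.0, "tz": 0.0, "spin": 0.75},
    {"tx": 0.0, "ty": 0.0, "tz": 0.0, "spin": 1.0},
    {"tx": 0.0, "ty": 0.0, "tz": 0.0, "spin": 1.0},
  ],
)

```text
t: 35.8
position: [0.5642, 0.1511, 0.2011]
eef_rot: [-0.001, 0.55, 0.835, -0.001]
contact_force: [-0.3, -0.5, 0.1]
finger_gap: 1.001
finger_force: 0.0
```

```bash
python3 loc.py; cat > hyp.py <<'E'
from h import *
ims={n:cv2.cvtColor(optics.read_camera(n),cv2.COLOR_RGB2GRAY) for n in('top','side')}
from scipy.optimize import minimize
def hull(n,x,y,yaw,kind):
    c,s=np.cos(yaw),np.sin(yaw)
    L=.028 if kind=='up' else .0375; H=.075 if kind=='up' else .056
    P=[proj(n,[x+c*a*L-s*b*.028,y+s*a*L+c*b*.028,z]) for a in(-1,1) for b in(-1,1) for z in(0,H)]
    return cv2.convexHull(np.array(P,np.float32))
def score(v,kind):
    t=0
    for n,im in ims.items():
        h=hull(n,*v,kind);m=np.zeros(im.shape,np.uint8);cv2.fillConvexPoly(m,(h*16).astype(np.int32),255,shift=4)
        ring=cv2.dilate(m,np.ones((7,7)))-m
        x=im.astype(float);t+=x[ring>0].mean()-x[m>0].mean()-0.5*x[m>0].std()
    return -t
for kind in('up','lie'):
    best=min((minimize(score,[.515,-.092,a],args=(kind,),method='Nelder-Mead',options=dict(initial_simplex=[[.515,-.092,a],[.525,-.092,a],[.515,-.102,a],[.515,-.092,a+.15]])) for a in((-.2,) if kind=='up' else(-.2,1.37))),key=lambda r:r.fun)
    print(kind,best.x.round(4),best.fun.round(2))
E
python3 hyp.py
```

```text
local 0.0038 -0.0019 z 0.2011 t 35.8 F [-0.3 -0.5  0.1] [0.919  0.3943] 1.0011132720418985
up [ 0.5165 -0.0915 -0.1678] -89.85
lie [ 0.5194 -0.0888  1.2269] -73.93
```

Call:
jog_arm(
  motion=[
    {"tx": 0.007, "ty": 0.003, "tz": 0.0, "spin": 0.25},
    {"tx": 0.007, "ty": 0.003, "tz": 0.0, "spin": 0.5},
    {"tx": 0.007, "ty": 0.003, "tz": 0.0, "spin": 0.75},
    {"tx": 0.007, "ty": 0.003, "tz": 0.0, "spin": 1.0},
    {"tx": 0.007, "ty": 0.003, "tz": 0.0, "spin": 1.0},
  ],
)

```text
t: 36.32
position: [0.5646, 0.1544, 0.2021]
eef_rot: [-0.0, 0.739, 0.674, -0.0]
contact_force: [-0.5, -0.3, -0.7]
finger_gap: 1.003
finger_force: 0.0
```

Call:
jog_arm(
  motion=[
    {"tx": 0.0, "ty": 0.0, "tz": 0.05, "spin": 0.12},
    {"tx": 0.0, "ty": 0.0, "tz": 0.1, "spin": 0.12},
    {"tx": 0.0, "ty": 0.0, "tz": 0.1, "spin": 0.12},
    {"tx": 0.0, "ty": 0.0, "tz": 0.1, "spin": 0.12},
  ],
)

```text
t: 36.65
position: [0.564, 0.1548, 0.1716]
eef_rot: [-0.001, 0.757, 0.653, -0.001]
contact_force: [0.6, 0.8, -0.4]
finger_gap: 0.999
finger_force: 0.0
```

```bash
python3 loc.py; python3 - <<'E'
from h import *
o,im=snap('wrist','w35');print(o['position'],pose('wrist',o)[1].round(3))
C=np.array([.5638,.1535]);a=-.152;ex=np.array([np.cos(a),np.sin(a)]);ey=np.array([-ex[1],ex[0]])
P=[np.r_[C+ex*x+ey*y,.12] for x in(-.006,.006) for y in(-.06,-.03,0,.03,.06)]
b=cv2.cvtColor(im,cv2.COLOR_RGB2GRAY)
print([proj('wrist',p,o).round().tolist() for p in P])
cr=cv2.resize(im,None,fx=.19,fy=.1,interpolation=cv2.INTER_AREA).astype(int)
d=cr[...,0]-cr[...,2]
for r in d: print(''.join(" .:-=+*#%@"[max(0,min(9,int(v)//8))] for v in r))
E
```

```text
local 0.0031 0.0017 z 0.1716 t 36.65 F [ 0.6  0.8 -0.4] [ 0.9891 -0.1474] 0.9987204421127777
[0.56404347 0.15475461 0.17162115] [0.576 0.233 0.332]
[[301.0, 300.0], [301.0, 263.0], [301.0, 224.0], [300.0, 182.0], [300.0, 136.0], [317.0, 300.0], [317.0, 263.0], [318.0, 224.0], [318.0, 182.0], [319.0, 136.0]]
::::::::::::::::::::::.::::::::::::::::::::::::::.:.::.............:..:.:.....:.:..:.:::.:::::::::::::::::::::::::::::::::
:.::::::::::::::::::::.::.::::::::::::::::::.::::.:.:::..:..:.......:.::........:..:::::::::::::::::::::::::::::::::::::::
:.:::::::::::::::::::::::::::::::::::::::::::::::....::.::::..::.:::::::::.::....:::::::::::::::::::::::::::::::::::::::::
.:::::::::::::::::::::::::::::::::::::::::::.:::::::.::::::::...::..:::::..::.:.:::.:...:.:::::::::::::::::::::.......::::
::::::::::::::::::::::::::::::::::::::::::::::::::::::::..:::::::::...:::..:......:.::.::::::::::.....                ::::
...:::::::::.::::::::::::::::::::::::::::::::::::::.:::.::::.::::.::::.:.:........::::.:::.::::.                     .::::
::..:.::.::::::::::::::::::::::::::::::::::::::::::::
[... 3426 characters left out ...]
                                                              .-+-                     
                 =+==-:          .::::::.:::.::.......:::.::.......:.....::..........         .--==+:                     
                 .=--:          .:::::::::::::::::::.        ..::.:::...:.::::......:.          :-=-                      
                               .::::::::::::::::::::.        .:::.:::..::..:::.::..::..                                   
                              .:::::::::::::::::::::.        .:::::::::::::::::......:.            ::::::::::::::::::::.  
                             .:::::::::::::::::::::: .:::::::-------:----:-----:-::::--::::-:------===================-.
```

Call:
jog_arm(
  motion=[
    {"tx": 0.0, "ty": 0.0, "tz": 0.07, "spin": 0.0},
    {"tx": 0.0, "ty": 0.0, "tz": 0.14, "spin": 0.0},
    {"tx": 0.0, "ty": 0.0, "tz": 0.19, "spin": 0.0},
    {"tx": 0.0, "ty": 0.0, "tz": 0.21, "spin": 0.0},
    {"tx": 0.0, "ty": 0.0, "tz": 0.21, "spin": 0.0},
    {"tx": 0.0, "ty": 0.0, "tz": 0.21, "spin": 0.0},
  ],
)

```text
t: 37.2
position: [0.5655, 0.1552, 0.1106]
eef_rot: [0.0, 0.758, 0.652, 0.001]
contact_force: [-0.5, 0.8, 0.4]
finger_gap: 1.002
finger_force: 0.0
```

Call:
jog_arm(
  motion=[
    {"tx": 0.0, "ty": 0.0, "tz": 0.0, "spin": 0.0},
    {"tx": 0.0, "ty": 0.0, "tz": 0.0, "spin": 0.0},
    {"tx": 0.0, "ty": 0.0, "tz": 0.0, "spin": 0.0},
    {"tx": 0.0, "ty": 0.0, "tz": 0.0, "spin": 0.0},
    {"tx": 0.0, "ty": 0.0, "tz": 0.0, "spin": 0.0},
    {"tx": 0.0, "ty": 0.0, "tz": 0.0, "spin": 0.0},
    {"tx": 0.0, "ty": 0.0, "tz": 0.0, "spin": 0.0},
    {"tx": 0.0, "ty": 0.0, "tz": 0.0, "spin": 0.0},
    {"tx": 0.0, "ty": 0.0, "tz": 0.0, "spin": 0.0},
    {"tx": 0.0, "ty": 0.0, "tz": 0.0, "spin": 0.0},
    {"tx": 0.0, "ty": 0.0, "tz": 0.0, "spin": 0.0},
    {"tx": 0.0, "ty": 0.0, "tz": 0.0, "spin": 0.0},
  ],
  claw=0,
)

```text
t: 38.2
position: [0.5648, 0.1552, 0.1095]
eef_rot: [-0.0, 0.758, 0.652, -0.0]
contact_force: [0.5, 0.1, 1.0]
finger_gap: 0.186
finger_force: 0.0
```

Call:
jog_arm(
  motion=[
    {"tx": 0.0, "ty": 0.0, "tz": 0.0, "spin": 0.0},
    {"tx": 0.0, "ty": 0.0, "tz": 0.0, "spin": 0.0},
    {"tx": 0.0, "ty": 0.0, "tz": 0.0, "spin": 0.0},
    {"tx": 0.0, "ty": 0.0, "tz": 0.0, "spin": 0.0},
    {"tx": 0.0, "ty": 0.0, "tz": 0.0, "spin": 0.0},
  ],
)

```text
t: 38.62
position: [0.5644, 0.1552, 0.1094]
eef_rot: [-0.0, 0.758, 0.652, -0.0]
contact_force: [-2.1, 0.1, 0.9]
finger_gap: 0.122
finger_force: 30.0
```

Call:
jog_arm(
  motion=[
    {"tx": 0.0, "ty": 0.0, "tz": -0.01, "spin": 0.0},
    {"tx": 0.0, "ty": 0.0, "tz": -0.03, "spin": 0.0},
    {"tx": 0.0, "ty": 0.0, "tz": -0.06, "spin": 0.0},
    {"tx": 0.0, "ty": 0.0, "tz": -0.1, "spin": 0.0},
    {"tx": 0.0, "ty": 0.0, "tz": -0.14, "spin": 0.0},
    {"tx": 0.0, "ty": 0.0, "tz": -0.18, "spin": 0.0},
    {"tx": 0.0, "ty": 0.0, "tz": -0.22, "spin": 0.0},
    {"tx": 0.0, "ty": 0.0, "tz": -0.26, "spin": 0.0},
    {"tx": 0.0, "ty": 0.0, "tz": -0.3, "spin": 0.0},
    {"tx": 0.0, "ty": 0.0, "tz": -0.34, "spin": 0.0},
    {"tx": 0.0, "ty": 0.0, "tz": -0.38, "spin": 0.0},
    {"tx": 0.0, "ty": 0.0, "tz": -0.41, "spin": 0.0},
    {"tx": 0.0, "ty": 0.0, "tz": -0.44, "spin": 0.0},
    {"tx": 0.0, "ty": 0.0, "tz": -0.45, "spin": 0.0},
    {"tx": 0.0, "ty": 0.0, "tz": -0.45, "spin": 0.0},
    {"tx": 0.0, "ty": 0.0, "tz": -0.45, "spin": 0.0},
    {"tx": 0.0, "ty": 0.0, "tz": -0.45, "spin": 0.0},
    {"tx": 0.0, "ty": 0.0, "tz": -0.45, "spin": 0.0},
  ],
)

```text
t: 40.12
position: [0.5643, 0.1551, 0.2436]
eef_rot: [-0.001, 0.758, 0.652, -0.001]
contact_force: [-0.7, -0.4, -4.0]
finger_gap: 0.126
finger_force: 30.0
```

```bash
python3 - <<'E'
from h import *
o=manip.get_obs();print(o['position'],o['finger_gap'],o['finger_force'])
F=[];T=[]
for i in range(8):
    w=optics.read_camera('wrist');q=manip.get_obs();F.append(q['contact_force']);T.append(q['torque'])
print(np.mean(F,0).round(2),np.mean(T,0).round(3),q['position'])
cv2.imwrite('pics/w36.png',w[...,::-1]);s=snap('side','s36')[1];t=snap('top','t36')[1]
C=q['position'][:2]
cr=cv2.resize(w[60:280,200:420],None,fx=.5,fy=.25,interpolation=cv2.INTER_AREA).astype(int);d=cr[...,0]-cr[...,2]
for r in d: print(''.join(" .:-=+*#%@"[max(0,min(9,int(v)//8))] for v in r))
E
python3 hyp.py
```

```text
[0.56430203 0.15511773 0.24357276] 0.1263168512031311 29.99658912420273
[-0.03 -0.03 -3.73] [-0.036  0.055 -0.   ] [0.56473961 0.15515772 0.24448206]
::::::::::::::::::::::::::::::::::::::.:::::::::::::.:::...:.::::::::::::.:::...:::..:::.::........::...:::...
::::::::::::::::::::::::::::::::::::::.:::.:::..::::.::::::::::::::...:::::::::::::::::::......:::.....::::..:
:::::::::::::::::::::::::::::::::::::::::::::::::::::::::::::::::::::::::::::::::::...::::::..:::..::.:::::.::
:::::::::::::::::::::::::::::::::::::::::::::::::::::::::::.::::::::::::.::::::::::::::::::...:::..:....:::::.
:::::::::::::::::::::::::::::::::::::::::::::::::::::::::..::::.::::::::::::..:::::::::::::::::::...::..:::::.
:::::::::::::::::::::::::::::-======================---=---====-==-=-=---===----::::::::.:::::::..:::...:::::.
:::::::::::::::::::-::=++++++#%%%%%%%%%%%%%%%%%%%%%%%%%%%%%%%%%%%%%%%%%%%%%%%%%%#+++++=-::..:::::::::::::..:::
*************+++######%%%#%###%%%%%%%%%%%%%%%%%%%%%%%%%%%%%%%%%%%%%%%%%%%%%%%%%%##%%%%%######+++++++++++===+==
%%%%%%%%%%%%%##########%%%%%##################################
[... 4526 characters left out ...]
...........:++++**+***+=.............=*************======------+***:::.::
:::::-+++=======******************+.............:+*****+****=.............:+***********++=====-----=***+::::::
:::::-***+======******************-.............:++*++*+***+=..............=***********+==+++=-----=***=:.::::
::::::+**+=-====*****************+....... . ....:+**++*++**+-..... ........:+*********#*+*###+-----=***=:::::.
.:::::+**+======+********++++++++:.. ........ ..:+*+**+++++*-...............+##%%%%%%%%%%#%%#+=----+***-::::::
:::.::=***======++++++++++++++++=........... ....+++++++++*+-... ..... .....-#%%%%%%%%%###%%#===---+***:::.:::
up [ 0.5166 -0.0915 -0.173 ] -90.11
lie [ 0.5194 -0.0888  1.2269] -74.1
```

```bash
python3 -c "
from plant import manip
print(manip.get_obs()['position'],manip.close_job())"
```

```text
the job is handed in; nothing more can be done
[0.56476898 0.15518944 0.24458628] None
```

The job is handed in (no verdict came back): the six balls were poured into the carrier (six counted in the top view after pouring), the empty cup is standing upright and released on the bench, and the gripper alone holds the carrier by its bar about 13 cm up, near-level by the wrist torque.

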